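# Pack the scrubbing brushes away under snap lids

## Task

Pack the scrubbing brushes from the worktop into the empty boxes on the tray, one to a box, lying flat with the bristles down; one box is already filled. Then press the lid of every box that holds a brush down until its catch snaps and holds it fully shut, and leave the lid of any box that stays empty standing open. Do not disturb the other things standing about.

Things in the scene. Friction and masses are not known exactly. Their poses are not given: they have to be found in the camera images.
- box1: Fixed white plastic box, outside 124 x 76 x 66 mm (x, y, z), walls and floor 4 mm; takes one brush, lengthwise. Five stand side by side, 90 mm apart along y, on a fixed 6 mm black tray, in any order. Origin: centre of its underside, 6 mm above the worktop, z up. Its grey lid is hinged along its -x rim, the side nearer the robot; the snap catch is at the middle of the +x wall.
- lid1 (a joint): Opening angle of the lid of box1: 0 rad shut (level on the rim), 1.57 upright, stop at 1.9 leaning back to the robot. A weak spring (under 1 N at the free edge) lifts it to about 1.65-1.9 when let go short of shut. In the last 0.08 rad a snap catch needs about 11 to 14 N (15 to 20 is safe) pressed down near the free edge; then it clicks and holds the lid below 0.015 rad.
- lid1_hinge (a point): Middle of the hinge axis of lid1, at x = -62, y = 0, z = 68.5 mm in box1's frame; the axis runs along the box's y, in mid-thickness of the lid. The lid is a flat grey plate reaching 133 mm from this axis, 78 mm wide, 5 mm thick, its end lip 15 mm deep from the axis plane, on the inner side. Press on its outer face about 110 to 120 mm from the axis.
- box2: Fixed white plastic box, outside 124 x 76 x 66 mm (x, y, z), walls and floor 4 mm; takes one brush, lengthwise. Five stand side by side, 90 mm apart along y, on a fixed 6 mm black tray, in any order. Origin: centre of its underside, 6 mm above the worktop, z up. Its grey lid is hinged along its -x rim, the side nearer the robot; the snap catch is at the middle of the +x wall.
- lid2 (a joint): Opening angle of the lid of box2: 0 rad shut (level on the rim), 1.57 upright, stop at 1.9 leaning back to the robot. A weak spring (under 1 N at the free edge) lifts it to about 1.65-1.9 when let go short of shut. In the last 0.08 rad a snap catch needs about 11 to 14 N (15 to 20 is safe) pressed down near the free edge; then it clicks and holds the lid below 0.015 rad.
- lid2_hinge (a point): Middle of the hinge axis of lid2, at x = -62, y = 0, z = 68.5 mm in box2's frame; the axis runs along the box's y, in mid-thickness of the lid. The lid is a flat grey plate reaching 133 mm from this axis, 78 mm wide, 5 mm thick, its end lip 15 mm deep from the axis plane, on the inner side. Press on its outer face about 110 to 120 mm from the axis.
- box3: Fixed white plastic box, outside 124 x 76 x 66 mm (x, y, z), walls and floor 4 mm; takes one brush, lengthwise. Five stand side by side, 90 mm apart along y, on a fixed 6 mm black tray, in any order. Origin: centre of its underside, 6 mm above the worktop, z up. Its grey lid is hinged along its -x rim, the side nearer the robot; the snap catch is at the middle of the +x wall.
- lid3 (a joint): Opening angle of the lid of box3: 0 rad shut (level on the rim), 1.57 upright, stop at 1.9 leaning back to the robot. A weak spring (under 1 N at the free edge) lifts it to about 1.65-1.9 when let go short of shut. In the last 0.08 rad a snap catch needs about 11 to 14 N (15 to 20 is safe) pressed down near the free edge; then it clicks and holds the lid below 0.015 rad.
- lid3_hinge (a point): Middle of the hinge axis of lid3, at x = -62, y = 0, z = 68.5 mm in box3's frame; the axis runs along the box's y, in mid-thickness of the lid. The lid is a flat grey plate reaching 133 mm from this axis, 78 mm wide, 5 mm thick, its end lip 15 mm deep from the axis plane, on the inner side. Press on its outer face about 110 to 120 mm from the axis.
- box4: Fixed white plastic box, outside 124 x 76 x 66 mm (x, y, z), walls and floor 4 mm; takes one brush, lengthwise. Five stand side by side, 90 mm apart along y, on a fixed 6 mm black tray, in any order. Origin: centre of its underside, 6 mm above the worktop, z up. Its grey lid is hinged along its -x rim, the side nearer the robot; the snap catch is at the middle of the +x wall.
- lid4 (a joint): Opening angle of the lid of box4: 0 rad shut (level on the rim), 1.57 upright, stop at 1.9 leaning back to the robot. A weak spring (under 1 N at the free edge) lifts it to about 1.65-1.9 when let go short of shut. In the last 0.08 rad a snap catch needs about 11 to 14 N (15 to 20 is safe) pressed down near the free edge; then it clicks and holds the lid below 0.015 rad.
- lid4_hinge (a point): Middle of the hinge axis of lid4, at x = -62, y = 0, z = 68.5 mm in box4's frame; the axis runs along the box's y, in mid-thickness of the lid. The lid is a flat grey plate reaching 133 mm from this axis, 78 mm wide, 5 mm thick, its end lip 15 mm deep from the axis plane, on the inner side. Press on its outer face about 110 to 120 mm from the axis.
- box5: Fixed white plastic box, outside 124 x 76 x 66 mm (x, y, z), walls and floor 4 mm; takes one brush, lengthwise. Five stand side by side, 90 mm apart along y, on a fixed 6 mm black tray, in any order. Origin: centre of its underside, 6 mm above the worktop, z up. Its grey lid is hinged along its -x rim, the side nearer the robot; the snap catch is at the middle of the +x wall.
- lid5 (a joint): Opening angle of the lid of box5: 0 rad shut (level on the rim), 1.57 upright, stop at 1.9 leaning back to the robot. A weak spring (under 1 N at the free edge) lifts it to about 1.65-1.9 when let go short of shut. In the last 0.08 rad a snap catch needs about 11 to 14 N (15 to 20 is safe) pressed down near the free edge; then it clicks and holds the lid below 0.015 rad.
- lid5_hinge (a point): Middle of the hinge axis of lid5, at x = -62, y = 0, z = 68.5 mm in box5's frame; the axis runs along the box's y, in mid-thickness of the lid. The lid is a flat grey plate reaching 133 mm from this axis, 78 mm wide, 5 mm thick, its end lip 15 mm deep from the axis plane, on the inner side. Press on its outer face about 110 to 120 mm from the axis.
- brush1: Wooden scrubbing brush, 120 g, bristles down: bristle pack 90 x 46 mm, 22 mm high, then wooden block 95 x 50 mm up to 34 mm, then a grip ridge 70 mm long (along x), 18 mm wide (y), from 34 to 54 mm height. Origin at the centre of the underside of the bristles, x along the brush, z up. All brushes are alike. It already lies in box1 at the start.
- brush2: Wooden scrubbing brush, 120 g, bristles down: bristle pack 90 x 46 mm, 22 mm high, then wooden block 95 x 50 mm up to 34 mm, then a grip ridge 70 mm long (along x), 18 mm wide (y), from 34 to 54 mm height. Origin at the centre of the underside of the bristles, x along the brush, z up. All brushes are alike. If present, it starts on the worktop, to the robot's right. It may be absent.
- brush3: Wooden scrubbing brush, 120 g, bristles down: bristle pack 90 x 46 mm, 22 mm high, then wooden block 95 x 50 mm up to 34 mm, then a grip ridge 70 mm long (along x), 18 mm wide (y), from 34 to 54 mm height. Origin at the centre of the underside of the bristles, x along the brush, z up. All brushes are alike. If present, it starts on the worktop, to the robot's right. It may be absent.
- brush4: Wooden scrubbing brush, 120 g, bristles down: bristle pack 90 x 46 mm, 22 mm high, then wooden block 95 x 50 mm up to 34 mm, then a grip ridge 70 mm long (along x), 18 mm wide (y), from 34 to 54 mm height. Origin at the centre of the underside of the bristles, x along the brush, z up. All brushes are alike. If present, it starts on the worktop, to the robot's right. It may be absent.
- brush5: Wooden scrubbing brush, 120 g, bristles down: bristle pack 90 x 46 mm, 22 mm high, then wooden block 95 x 50 mm up to 34 mm, then a grip ridge 70 mm long (along x), 18 mm wide (y), from 34 to 54 mm height. Origin at the centre of the underside of the bristles, x along the brush, z up. All brushes are alike. If present, it starts on the worktop, to the robot's right. It may be absent.
- bottle: Bystander, loose: grey bottle, upright, 72 mm diameter, 220 mm tall; origin at the centre of its underside. Not to be disturbed.
- tub: Bystander, loose: white lidded tub, upright, 100 mm diameter, 100 mm tall; origin at the centre of its underside. Not to be disturbed.
- carton: Bystander, loose: plain cardboard carton lying flat, 90 x 150 x 55 mm; origin at the centre of its underside. Not to be disturbed.
- can: Bystander, loose: steel can, upright, 60 mm diameter, 160 mm tall; origin at the centre of its underside. Not to be disturbed.
Not all that is in view belongs to the job. Leave any red or turquoise look-alike of the brush3 alone.

How it is judged:
At the end, for the whole second after the job is handed in: Every brush present lies in a box of its own, flat (under 0.2 rad), at rest, within 20 mm of the box centre in x and y, origin at most 12 mm above the box underside, that lid held shut by its catch (under 0.03 rad). Lids of boxes without a brush stand open (over 1.0 rad) (((x of brush1 in the frame of box1 between -0.02 and 0.02 m and y of brush1 in the frame of box1 between -0.02 and 0.02 m and z of brush1 in the frame of box1 below 0.012 m and angle between brush1's own z axis and vertical below 0.2 rad and value of joint lid1 below 0.03 rad) or (x of brush1 in the frame of box2 between -0.02 and 0.02 m and y of brush1 in the frame of box2 between -0.02 and 0.02 m and z of brush1 in the frame of box2 below 0.012 m and angle between brush1's own z axis and vertical below 0.2 rad and value of joint lid2 below 0.03 rad) or (x of brush1 in the frame of box3 between -0.02 and 0.02 m and y of brush1 in the frame of box3 between -0.02 and 0.02 m and z of brush1 in the frame of box3 below 0.012 m and angle between brush1's own z axis and vertical below 0.2 rad and value of joint lid3 below 0.03 rad) or (x of brush1 in the frame of box4 between -0.02 and 0.02 m and y of brush1 in the frame of box4 between -0.02 and 0.02 m and z of brush1 in the frame of box4 below 0.012 m and angle between brush1's own z axis and vertical below 0.2 rad and value of joint lid4 below 0.03 rad) or (x of brush1 in the frame of box5 between -0.02 and 0.02 m and y of brush1 in the frame of box5 between -0.02 and 0.02 m and z of brush1 in the frame of box5 below 0.012 m and angle between brush1's own z axis and vertical below 0.2 rad and value of joint lid5 below 0.03 rad)) and ((x of brush2 in the frame of box1 between -0.02 and 0.02 m and y of brush2 in the frame of box1 between -0.02 and 0.02 m and z of brush2 in the frame of box1 below 0.012 m and angle between brush2's own z axis and vertical below 0.2 rad and value of joint lid1 below 0.03 rad) or (x of brush2 in the frame of box2 between -0.02 and 0.02 m and y of brush2 in the frame of box2 between -0.02 and 0.02 m and z of brush2 in the frame of box2 below 0.012 m and angle between brush2's own z axis and vertical below 0.2 rad and value of joint lid2 below 0.03 rad) or (x of brush2 in the frame of box3 between -0.02 and 0.02 m and y of brush2 in the frame of box3 between -0.02 and 0.02 m and z of brush2 in the frame of box3 below 0.012 m and angle between brush2's own z axis and vertical below 0.2 rad and value of joint lid3 below 0.03 rad) or (x of brush2 in the frame of box4 between -0.02 and 0.02 m and y of brush2 in the frame of box4 between -0.02 and 0.02 m and z of brush2 in the frame of box4 below 0.012 m and angle between brush2's own z axis and vertical below 0.2 rad and value of joint lid4 below 0.03 rad) or (x of brush2 in the frame of box5 between -0.02 and 0.02 m and y of brush2 in the frame of box5 between -0.02 and 0.02 m and z of brush2 in the frame of box5 below 0.012 m and angle between brush2's own z axis and vertical below 0.2 rad and value of joint lid5 below 0.03 rad)) and ((x of brush3 in the frame of box1 between -0.02 and 0.02 m and y of brush3 in the frame of box1 between -0.02 and 0.02 m and z of brush3 in the frame of box1 below 0.012 m and angle between brush3's own z axis and vertical below 0.2 rad and value of joint lid1 below 0.03 rad) or (x of brush3 in the frame of box2 between -0.02 and 0.02 m and y of brush3 in the frame of box2 between -0.02 and 0.02 m and z of brush3 in the frame of box2 below 0.012 m and angle between brush3's own z axis and vertical below 0.2 rad and value of joint lid2 below 0.03 rad) or (x of brush3 in the frame of box3 between -0.02 and 0.02 m and y of brush3 in the frame of box3 between -0.02 and 0.02 m and z of brush3 in the frame of box3 below 0.012 m and angle between brush3's own z axis and vertical below 0.2 rad and value of joint lid3 below 0.03 rad) or (x of brush3 in the frame of box4 between -0.02 and 0.02 m and y of brush3 in the frame of box4 between -0.02 and 0.02 m and z of brush3 in the frame of box4 below 0.012 m and angle between brush3's own z axis and vertical below 0.2 rad and value of joint lid4 below 0.03 rad) or (x of brush3 in the frame of box5 between -0.02 and 0.02 m and y of brush3 in the frame of box5 between -0.02 and 0.02 m and z of brush3 in the frame of box5 below 0.012 m and angle between brush3's own z axis and vertical below 0.2 rad and value of joint lid5 below 0.03 rad)) and ((x of brush4 in the frame of box1 between -0.02 and 0.02 m and y of brush4 in the frame of box1 between -0.02 and 0.02 m and z of brush4 in the frame of box1 below 0.012 m and angle between brush4's own z axis and vertical below 0.2 rad and value of joint lid1 below 0.03 rad) or (x of brush4 in the frame of box2 between -0.02 and 0.02 m and y of brush4 in the frame of box2 between -0.02 and 0.02 m and z of brush4 in the frame of box2 below 0.012 m and angle between brush4's own z axis and vertical below 0.2 rad and value of joint lid2 below 0.03 rad) or (x of brush4 in the frame of box3 between -0.02 and 0.02 m and y of brush4 in the frame of box3 between -0.02 and 0.02 m and z of brush4 in the frame of box3 below 0.012 m and angle between brush4's own z axis and vertical below 0.2 rad and value of joint lid3 below 0.03 rad) or (x of brush4 in the frame of box4 between -0.02 and 0.02 m and y of brush4 in the frame of box4 between -0.02 and 0.02 m and z of brush4 in the frame of box4 below 0.012 m and angle between brush4's own z axis and vertical below 0.2 rad and value of joint lid4 below 0.03 rad) or (x of brush4 in the frame of box5 between -0.02 and 0.02 m and y of brush4 in the frame of box5 between -0.02 and 0.02 m and z of brush4 in the frame of box5 below 0.012 m and angle between brush4's own z axis and vertical below 0.2 rad and value of joint lid5 below 0.03 rad)) and ((x of brush5 in the frame of box1 between -0.02 and 0.02 m and y of brush5 in the frame of box1 between -0.02 and 0.02 m and z of brush5 in the frame of box1 below 0.012 m and angle between brush5's own z axis and vertical below 0.2 rad and value of joint lid1 below 0.03 rad) or (x of brush5 in the frame of box2 between -0.02 and 0.02 m and y of brush5 in the frame of box2 between -0.02 and 0.02 m and z of brush5 in the frame of box2 below 0.012 m and angle between brush5's own z axis and vertical below 0.2 rad and value of joint lid2 below 0.03 rad) or (x of brush5 in the frame of box3 between -0.02 and 0.02 m and y of brush5 in the frame of box3 between -0.02 and 0.02 m and z of brush5 in the frame of box3 below 0.012 m and angle between brush5's own z axis and vertical below 0.2 rad and value of joint lid3 below 0.03 rad) or (x of brush5 in the frame of box4 between -0.02 and 0.02 m and y of brush5 in the frame of box4 between -0.02 and 0.02 m and z of brush5 in the frame of box4 below 0.012 m and angle between brush5's own z axis and vertical below 0.2 rad and value of joint lid4 below 0.03 rad) or (x of brush5 in the frame of box5 between -0.02 and 0.02 m and y of brush5 in the frame of box5 between -0.02 and 0.02 m and z of brush5 in the frame of box5 below 0.012 m and angle between brush5's own z axis and vertical below 0.2 rad and value of joint lid5 below 0.03 rad)) and (value of joint lid1 above 1 rad or (x of brush1 in the frame of box1 between -0.02 and 0.02 m and y of brush1 in the frame of box1 between -0.02 and 0.02 m and z of brush1 in the frame of box1 below 0.012 m and angle between brush1's own z axis and vertical below 0.2 rad) or (x of brush2 in the frame of box1 between -0.02 and 0.02 m and y of brush2 in the frame of box1 between -0.02 and 0.02 m and z of brush2 in the frame of box1 below 0.012 m and angle between brush2's own z axis and vertical below 0.2 rad) or (x of brush3 in the frame of box1 between -0.02 and 0.02 m and y of brush3 in the frame of box1 between -0.02 and 0.02 m and z of brush3 in the frame of box1 below 0.012 m and angle between brush3's own z axis and vertical below 0.2 rad) or (x of brush4 in the frame of box1 between -0.02 and 0.02 m and y of brush4 in the frame of box1 between -0.02 and 0.02 m and z of brush4 in the frame of box1 below 0.012 m and angle between brush4's own z axis and vertical below 0.2 rad) or (x of brush5 in the frame of box1 between -0.02 and 0.02 m and y of brush5 in the frame of box1 between -0.02 and 0.02 m and z of brush5 in the frame of box1 below 0.012 m and angle between brush5's own z axis and vertical below 0.2 rad)) and (value of joint lid2 above 1 rad or (x of brush1 in the frame of box2 between -0.02 and 0.02 m and y of brush1 in the frame of box2 between -0.02 and 0.02 m and z of brush1 in the frame of box2 below 0.012 m and angle between brush1's own z axis and vertical below 0.2 rad) or (x of brush2 in the frame of box2 between -0.02 and 0.02 m and y of brush2 in the frame of box2 between -0.02 and 0.02 m and z of brush2 in the frame of box2 below 0.012 m and angle between brush2's own z axis and vertical below 0.2 rad) or (x of brush3 in the frame of box2 between -0.02 and 0.02 m and y of brush3 in the frame of box2 between -0.02 and 0.02 m and z of brush3 in the frame of box2 below 0.012 m and angle between brush3's own z axis and vertical below 0.2 rad) or (x of brush4 in the frame of box2 between -0.02 and 0.02 m and y of brush4 in the frame of box2 between -0.02 and 0.02 m and z of brush4 in the frame of box2 below 0.012 m and angle between brush4's own z axis and vertical below 0.2 rad) or (x of brush5 in the frame of box2 between -0.02 and 0.02 m and y of brush5 in the frame of box2 between -0.02 and 0.02 m and z of brush5 in the frame of box2 below 0.012 m and angle between brush5's own z axis and vertical below 0.2 rad)) and (value of joint lid3 above 1 rad or (x of brush1 in the frame of box3 between -0.02 and 0.02 m and y of brush1 in the frame of box3 between -0.02 and 0.02 m and z of brush1 in the frame of box3 below 0.012 m and angle between brush1's own z axis and vertical below 0.2 rad) or (x of brush2 in the frame of box3 between -0.02 and 0.02 m and y of brush2 in the frame of box3 between -0.02 and 0.02 m and z of brush2 in the frame of box3 below 0.012 m and angle between brush2's own z axis and vertical below 0.2 rad) or (x of brush3 in the frame of box3 between -0.02 and 0.02 m and y of brush3 in the frame of box3 between -0.02 and 0.02 m and z of brush3 in the frame of box3 below 0.012 m and angle between brush3's own z axis and vertical below 0.2 rad) or (x of brush4 in the frame of box3 between -0.02 and 0.02 m and y of brush4 in the frame of box3 between -0.02 and 0.02 m and z of brush4 in the frame of box3 below 0.012 m and angle between brush4's own z axis and vertical below 0.2 rad) or (x of brush5 in the frame of box3 between -0.02 and 0.02 m and y of brush5 in the frame of box3 between -0.02 and 0.02 m and z of brush5 in the frame of box3 below 0.012 m and angle between brush5's own z axis and vertical below 0.2 rad)) and (value of joint lid4 above 1 rad or (x of brush1 in the frame of box4 between -0.02 and 0.02 m and y of brush1 in the frame of box4 between -0.02 and 0.02 m and z of brush1 in the frame of box4 below 0.012 m and angle between brush1's own z axis and vertical below 0.2 rad) or (x of brush2 in the frame of box4 between -0.02 and 0.02 m and y of brush2 in the frame of box4 between -0.02 and 0.02 m and z of brush2 in the frame of box4 below 0.012 m and angle between brush2's own z axis and vertical below 0.2 rad) or (x of brush3 in the frame of box4 between -0.02 and 0.02 m and y of brush3 in the frame of box4 between -0.02 and 0.02 m and z of brush3 in the frame of box4 below 0.012 m and angle between brush3's own z axis and vertical below 0.2 rad) or (x of brush4 in the frame of box4 between -0.02 and 0.02 m and y of brush4 in the frame of box4 between -0.02 and 0.02 m and z of brush4 in the frame of box4 below 0.012 m and angle between brush4's own z axis and vertical below 0.2 rad) or (x of brush5 in the frame of box4 between -0.02 and 0.02 m and y of brush5 in the frame of box4 between -0.02 and 0.02 m and z of brush5 in the frame of box4 below 0.012 m and angle between brush5's own z axis and vertical below 0.2 rad)) and (value of joint lid5 above 1 rad or (x of brush1 in the frame of box5 between -0.02 and 0.02 m and y of brush1 in the frame of box5 between -0.02 and 0.02 m and z of brush1 in the frame of box5 below 0.012 m and angle between brush1's own z axis and vertical below 0.2 rad) or (x of brush2 in the frame of box5 between -0.02 and 0.02 m and y of brush2 in the frame of box5 between -0.02 and 0.02 m and z of brush2 in the frame of box5 below 0.012 m and angle between brush2's own z axis and vertical below 0.2 rad) or (x of brush3 in the frame of box5 between -0.02 and 0.02 m and y of brush3 in the frame of box5 between -0.02 and 0.02 m and z of brush3 in the frame of box5 below 0.012 m and angle between brush3's own z axis and vertical below 0.2 rad) or (x of brush4 in the frame of box5 between -0.02 and 0.02 m and y of brush4 in the frame of box5 between -0.02 and 0.02 m and z of brush4 in the frame of box5 below 0.012 m and angle between brush4's own z axis and vertical below 0.2 rad) or (x of brush5 in the frame of box5 between -0.02 and 0.02 m and y of brush5 in the frame of box5 between -0.02 and 0.02 m and z of brush5 in the frame of box5 below 0.012 m and angle between brush5's own z axis and vertical below 0.2 rad)) and linear speed of each of brush1, brush2, brush3, brush4, brush5 below 0.02 m/s); the robot touches nothing.
It fails at once if the bottle is knocked over or pushed more than 40 mm (distance of bottle from where it was at the start of the episode above 0.04 m or angle between bottle's own z axis and vertical above 0.4 rad).
It fails at once if the tub is knocked over or pushed more than 40 mm (distance of tub from where it was at the start of the episode above 0.04 m or angle between tub's own z axis and vertical above 0.4 rad).
It fails at once if the carton is knocked over or pushed more than 40 mm (distance of carton from where it was at the start of the episode above 0.04 m or angle between carton's own z axis and vertical above 0.4 rad).
It fails at once if the can is knocked over or pushed more than 40 mm (distance of can from where it was at the start of the episode above 0.04 m or angle between can's own z axis and vertical above 0.4 rad).
Of brush2, brush3, brush4, brush5 only 3 to 4 are there at a start; the rules pass over those that are not, and their reading is None.
At some moment in a run one of brush2, brush3, brush4, brush5 may be knocked a few centimetres aside while the robot is not near it.
It also fails if it takes over 208 s, if anything falls off the work surface, if the arm or the gripper's body presses on something with over 40 N, if the wrist force passes 120 N, or if a joint passes its speed limit or range.

## Robot

A 6-joint arm with a two-finger parallel gripper is mounted at the origin on the work surface. World frame = base frame: x ahead of the robot, y to its left, z up, the work surface at z = 0. Lengths are in m, angles in rad, forces in N, time in s.
With the tool pointing down it reaches from about 0.25 to 0.725 m from the base axis. Payload 4 kg.
Tool frame: the origin (TCP) lies on the centre line of the jaws, within the pads' length; the fingertips stand 22 mm ahead of it and the grasp point (between the pads) lies 3 mm ahead of it (bot.tip_reach is the distance from the TCP to the fingertips, in m); z points along the fingers, y is the line along which they close (so a half turn about z gives the same grasp; the last joint's range is limited). The gripper opens to 85 mm and grips with 20 to 120 N. Pads are 22 mm wide; open, the fingers measure 114 mm over their backs; the gripper's body (76 mm by 85 mm) begins 54 mm behind the grasp point. The pads swing forward as they close: fully open they stand 13 mm farther back than shut.
Start: joints at [-1.106, 0.241, 0.005, 1.335, 0, 1.571], TCP at [0.224, -0.447, 0.253] pointing down, gripper open.
Joint ranges: [-2.72, 2.72], [-1.05, 1.87], [-1.09, 1.28], [-1.99, 2.15], [-1.42, 1.44], [-3.14, 3.14]. Speed limits (rad/s): [2.79, 2.79, 3.14, 3.14, 3.14, 3.14].

## Interface

Orientations are given as a unit quaternion [x, y, z, w].
In Python, from workcell import bot gives the robot as it stands. The module is installed in compiled form; this text tells all that it offers.
- The arm moves only by the tool apply_moves, never from a script. Its argument "commands" is a list of rows, each a list of 4 numbers: the shift along the tool's x, y, z scaled (see below), then the turn about the tool's z scaled (see below). In form: [[tx, ty, tz, roll], ...]. A call has exactly 5 rows; each row shifts and turns the commanded pose from where the row before left it, along the tool's axes as they then stand; what a row does not reach is not made up. The controller multiplies each number of a shift by 20 mm and each number of a turn by 60 degrees. A row lasts 1/12 s, in which the tool goes at most 41.7 mm and 7.16 degrees, less where a joint would pass 70% of its speed; a pose out of reach is approached as far as the arm can. A call with a number of a shift or a turn outside -1 to 1 is refused whole. A call with a gripper value outside its range is refused whole. "claw" is the closure, from 0 (fully open) to 1 (shut), set as the call begins (left out, the last holds). The fingers move at their own pace and stop on an object; the grip force is fixed at half the most. Time passes only in rows, so rows that do not move let the fingers close, or fill a call up. It gives the time, the measured TCP pose, the force, the opening and the grip force at its end, in the units of the state.
- bot.get_obs(): the state, without advancing time (a new reading comes with each control period).
- bot.camera(name): name is "scene" or "side" or "wrist"; returns a dict with "image" (480x640x3 uint8, blue, green, red), "camera_matrix" (3x3 intrinsics, pixels), "R" (3x3) and "t" (3): a world point X has camera coordinates R X + t. Camera axes: x right, y down, z forward; pixel columns grow to the right and rows downward; lengths in m; the calibration is good to about 2 mm. A picture is of the moment at which its call begins. There is no depth.
- bot.job_done(): hands the job in; it is judged then, once.
The state is a dict: "clock": time; "joint_pos": joint angles; "joint_vel": joint speeds; "tau": joint torques, N m; "eef_pos": TCP position; "tool_rot": TCP orientation; "ft_force": force on the tool from outside, world axes, zero at the start; "ft_torque": the same for the moment, N m; "grip_width": finger opening in m; "grasp_force": force on a finger pad.
Only numpy, scipy, OpenCV 4.12 (cv2) and the standard library are available. Lean on these libraries where they do the work, as an engineer would, in place of code of your own. Each camera call takes 0.05 s, during which the arm holds its last target. There are 200 camera calls.

## Working session

There is one attempt and no reset: what is moved stays moved. The work goes in short steps, Python scripts to look and compute and a tool call to move; the robot and the scene stay as the last step left them, time stands still between calls to the robot, and variables do not carry over. Pictures are saved under pics/ and viewed, at most 14 in all, crops included, and the job is handed in when it is done.

Besides the shell and the picture viewer there is one more tool, called after "Request:" in YAML: its name, and indented under it one key for each argument. apply_moves: Moves the arm, as the interface text tells. Shifts and turns lie within -1 to 1; 1 stands for 20 mm of shift or 60 degrees of turn. Its arguments: {"type":"object","properties":{"commands":{"type":"array","items":{"type":"array","items":{"type":"number","minimum":-1,"maximum":1}}},"claw":{"type":"number"}},"required":["commands"]}

```bash
mkdir -p pics; cat > h.py <<'E'
import numpy as np, cv2
from workcell import bot
def snap(n,f):
    c=bot.camera(n); cv2.imwrite(f'pics/{f}.png',c['image']); np.savez(f'pics/{f}.npz',K=c['camera_matrix'],R=c['R'],t=c['t']); return c
def ld(f):
    d=np.load(f'pics/{f}.npz'); return d['K'],d['R'],d['t']
def ray(f,u,v,z):
    K,R,t=ld(f); d=R.T@np.linalg.solve(K,[u,v,1]); o=-R.T@t; return o+d*(z-o[2])/d[2]
def proj(f,X):
    K,R,t=ld(f); p=K@(R@np.array(X,float)+t); return p[:2]/p[2]
E
python3 - <<'E'
from h import *
for n in('scene','side','wrist'): snap(n,n+'0')
print(bot.get_obs())
for n in('scene0','side0','wrist0'):
    K,R,t=ld(n); print(n,-R.T@t,R[2])
E
```

```text
{'clock': 0.15, 'joint_pos': array([-1.10600284e+00,  2.41266756e-01,  4.03018383e-03,  1.33523708e+00,
        1.00237217e-05,  1.57079689e+00]), 'joint_vel': array([ 0.0003303 , -0.00159355,  0.00688884,  0.00129353, -0.00049874,
        0.00019669]), 'tau': array([ 2.24546752e-04, -3.72635794e+01,  2.52638197e+01,  1.23646169e-02,
        6.65909874e-05, -9.08522111e-06]), 'eef_pos': array([ 0.22391573, -0.44654519,  0.25260272]), 'tool_rot': array([ 9.73116920e-01,  2.30310133e-01, -1.88275575e-04, -8.17269836e-04]), 'ft_force': array([ 0.07520015, -0.48464221,  0.64295014]), 'ft_torque': array([-0.01641498,  0.04305204,  0.01553786]), 'grasp_force': 0.0, 'grip_width': 0.0854078000972246}
scene0 [ 1.16133774 -0.78866253  0.67868936] [-0.54862176  0.61083123 -0.57087597]
side0 [0.50031835 0.5930791  0.91352522] [ 0.08998777 -0.6551203  -0.75014638]
wrist0 [ 0.2874145  -0.41476079  0.3721785 ] [-0.2515435  -0.12520873 -0.95971279]
```

View pics/scene0.png

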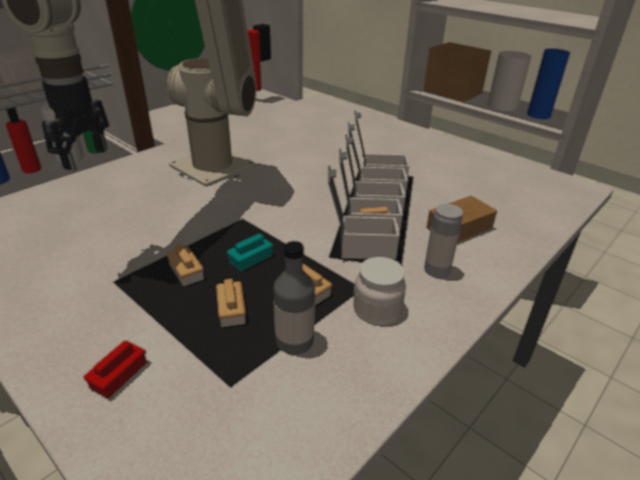

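View pics/side0.png

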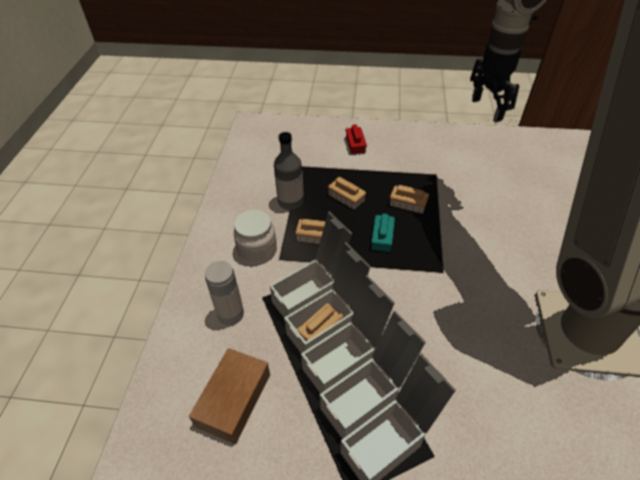

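View pics/wrist0.png

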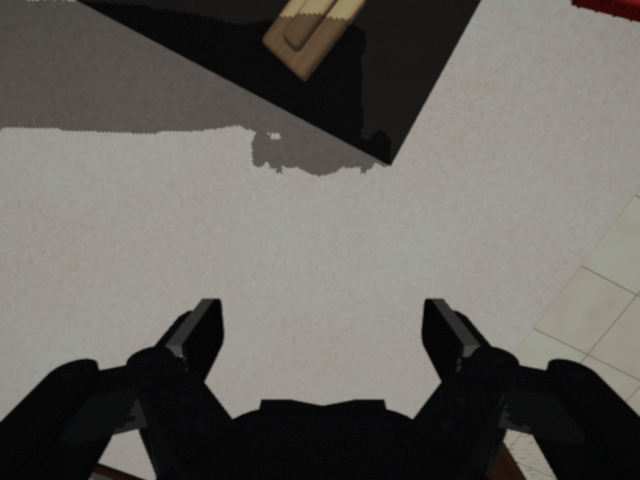

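Side view, wooden candidates are A (347,191), B (409,197) and C (312,231), plus one already boxed at (321,322). The look-alikes are turquoise (383,232) and red (356,140). A fourth brush may be hidden behind the bottle or lids. Next step is a close crop and measuring.

```bash
python3 - <<'E'
from h import *
I=cv2.imread('pics/side0.png'); 
a=cv2.resize(I[160:270,270:450],None,fx=4.4,fy=4.4,interpolation=cv2.INTER_CUBIC)[:, :792]
cv2.imwrite('pics/c1.png',a)
b=cv2.resize(I[210:480,180:460],None,fx=2.2,fy=2.2,interpolation=cv2.INTER_CUBIC); cv2.imwrite('pics/c2.png',b); print(a.shape,b.shape)
# wood mask components in both
for f in('side0','scene0'):
    I=cv2.imread(f'pics/{f}.png'); h=cv2.cvtColor(I,cv2.COLOR_BGR2HSV)
    m=cv2.inRange(h,(8,90,90),(22,255,255)); n,l,s,c=cv2.connectedComponentsWithStats(m)
    for i in range(1,n):
        if s[i,4]>60: print(f,s[i],c[i].round(1),ray(f,*c[i],.04)[:2].round(3))
for q in [(303,275),(303,283),(318,314),(338,350),(358,390),(383,435)]: pass
for n,u,v,z in[('bottle',289,200,0),('tubtop',252,224,.1),('cantop',220,272,.16),('carton',230,385,.055),('red',356,140,.04),('turq',383,232,.04)]: print(n,ray('side0',u,v,z).round(3))
E
```

```text
(484, 792, 3) (594, 616, 3)
side0 [329 177  37  25 415] [347.1 189.2] [ 0.549 -0.358]
side0 [390 185  27  19 286] [403.1 193.6] [ 0.4   -0.355]
side0 [296 219  29  18 369] [309.5 227.3] [ 0.632 -0.21 ]
side0 [298 303  46  37 755] [319.5 320.6] [0.576 0.056]
side0 [ 189  349   79   85 3546] [228.4 390.8] [0.732 0.229]
scene0 [451 196  46  28 622] [472.8 208.6] [0.73  0.277]
scene0 [359 207  31   7 161] [374.7 209.8] [0.553 0.093]
scene0 [175 248  28  29 478] [187.1 263.3] [ 0.403 -0.367]
scene0 [302 264  30  31 328] [316.5 279.4] [ 0.637 -0.213]
scene0 [216 279  29  39 909] [229.7 298.7] [ 0.556 -0.375]
bottle [ 0.707 -0.343  0.   ]
tubtop [ 0.759 -0.152  0.1  ]
cantop [0.776 0.039 0.16 ]
carton [0.728 0.224 0.055]
red [ 0.539 -0.576  0.04 ]
turq [ 0.45  -0.212  0.04 ]
```

View pics/c1.png

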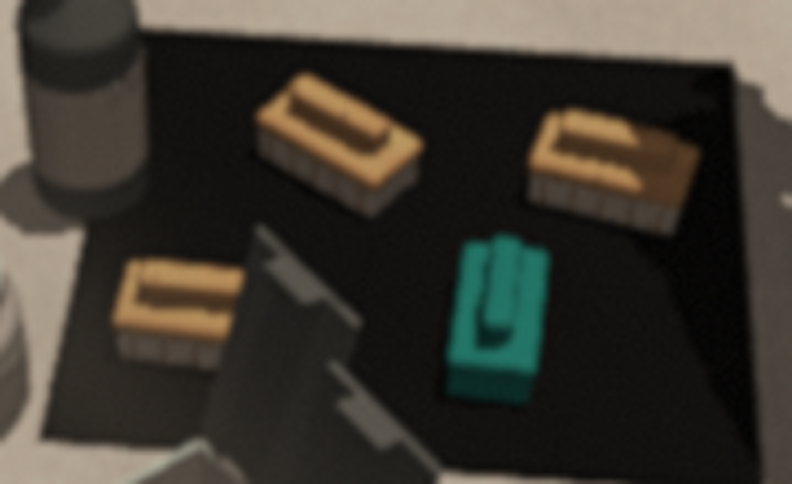

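View pics/c2.png

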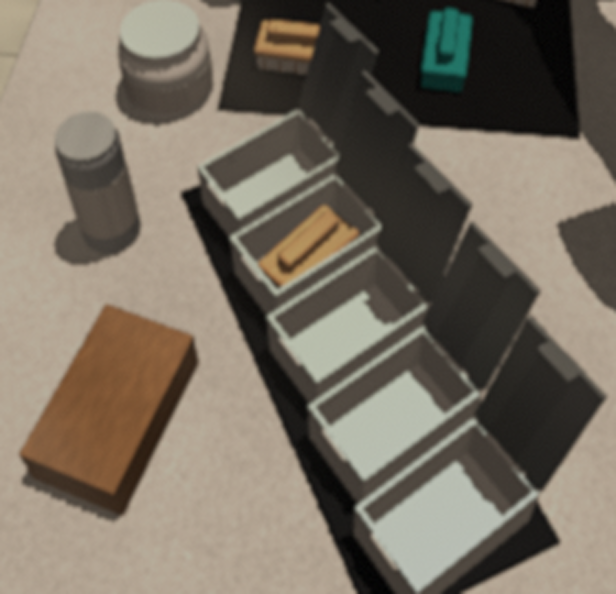

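Three loose wooden brushes and no fourth. The filled box is the second from the right (-y). Now fitting the box row and the brush poses.

```bash
cat >> h.py <<'E'
from scipy.optimize import least_squares
def bfit(f,pts,g):
    # pts: list of (local xyz, u,v); pose x,y,yaw at z=0
    def r(p):
        c,s=np.cos(p[2]),np.sin(p[2]); return np.concatenate([proj(f,[p[0]+c*X[0]-s*X[1],p[1]+s*X[0]+c*X[1],X[2]])-[u,v] for X,u,v in pts])
    q=least_squares(r,g,loss='soft_l1'); return q.x.round(4),np.abs(r(q.x)).max().round(2)
E
python3 - <<'E'
from h import *
S=lambda u,v:(180+(u+.5)/2.2-.5,210+(v+.5)/2.2-.5)
P=[]
for i,(a,b) in enumerate(zip([(200,172),(233,240),(270,318),(311,407),(357,508)],[(337,160),(381,226),(427,307),(478,395),(536,494)])):
    P.append(((.062,(i-2)*.09-.038,.072),*S(*a))); P.append(((-.062,(i-2)*.09+.038,.072),*S(*b)))
print('row',bfit('side0',P,[.55,.1,0]))
C=lambda u,v:(270+(u+.5)/4.4-.5,160+(v+.5)/4.4-.5)
# block top corners z=.034: local ±.0475,±.025
k=lambda sx,sy,z=.034:(sx*.0475,sy*.025,z)
A=[(k(-1,-1),*C(305,75)),(k(-1,1),*C(257,120)),(k(1,1),*C(374,184)),(k(1,-1),*C(424,143))]
B=[(k(-1,-1),*C(552,110)),(k(-1,1),*C(529,174)),(k(1,1),*C(685,207)),(k(1,-1),*C(700,155))]
D=[(k(-1,-1),*C(128,262)),(k(-1,1),*C(117,325)),]
for n,p,g in(('A',A,[.55,-.36,3.5]),('B',B,[.4,-.36,3.3])): print(n,bfit('side0',p,g))
for u,v in[(128,262),(117,325),(240,268),(228,333)]: print(ray('side0',*C(u,v),.034).round(4))
for u,v in[(140,262),(243,268)]: print('ridge',ray('side0',*C(u,v),.054).round(4))
I=cv2.imread('pics/scene0.png'); cv2.imwrite('pics/c3.png',cv2.resize(I[215:335,160:345],None,fx=4.3,fy=4.3,interpolation=cv2.INTER_CUBIC))
E
```

```text
row (array([0.5318, 0.1339, 0.5651]), np.float64(12.62))
A (array([ 0.55  , -0.3639,  3.5443]), np.float64(22.54))
B (array([ 0.382 , -0.3692,  3.3813]), np.float64(22.49))
[ 0.6639 -0.2408  0.034 ]
[ 0.663  -0.1914  0.034 ]
[ 0.5987 -0.2424  0.034 ]
[ 0.6    -0.1915  0.034 ]
ridge [ 0.6534 -0.2225  0.054 ]
ridge [ 0.5948 -0.2236  0.054 ]
```

View pics/c3.png

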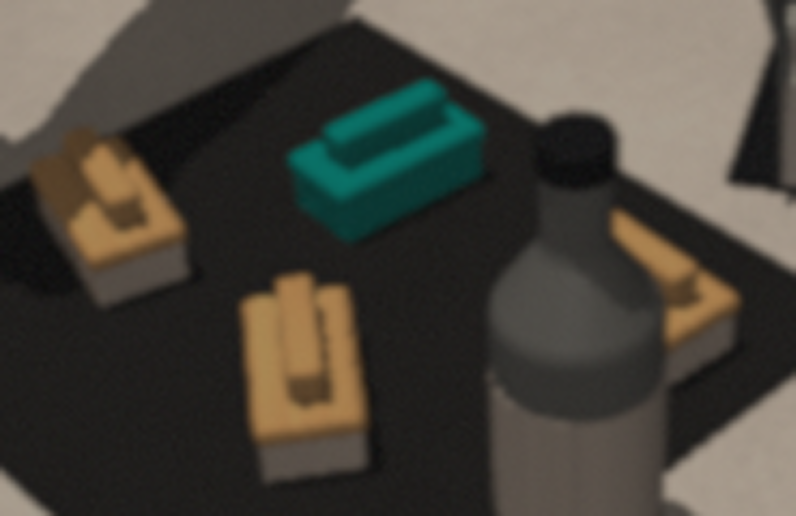

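```bash
python3 - <<'E'
from h import *
S=lambda u,v:(180+(u+.5)/2.2-.5,210+(v+.5)/2.2-.5)
for l in ([(200,172),(233,240),(270,318),(311,407),(357,508)],[(337,160),(381,226),(427,307),(478,395),(536,494)],[(298,113),(340,180),(475,424)]):
    for q in l: print(ray('side0',*S(*q),.072)[:2].round(4),end=' ')
    print()
C=lambda u,v:(270+(u+.5)/4.4-.5,160+(v+.5)/4.4-.5)
k=lambda sx,sy,z=.034:(sx*.0475,sy*.025,z)
A=[(k(1,-1),*C(305,75)),(k(1,1),*C(257,120)),(k(-1,1),*C(374,184)),(k(-1,-1),*C(424,143))]
B=[(k(1,-1),*C(552,110)),(k(1,1),*C(529,174)),(k(-1,1),*C(685,207)),(k(-1,-1),*C(700,155))]
for n,p,g in(('A',A,[.55,-.36,.4]),('B',B,[.4,-.36,.2])): print(n,bfit('side0',p,g))
C3=lambda u,v:(160+(u+.5)/4.3-.5,215+(v+.5)/4.3-.5)
for n,l in(('A',[(243,305),(349,288),(367,424),(256,440)]),('B',[(32,172),(97,265),(185,233)]),('C',[(740,300),(668,343)])):
  print(n,[ray('scene0',*C3(*q),.034)[:2].round(4).tolist() for q in l])
E
```

```text
[0.6879 0.0051] [0.6432 0.0786] [0.5979 0.1544] [0.5529 0.2314] [0.5082 0.3085] 
[ 0.5555 -0.023 ] [0.5071 0.0491] [0.461  0.1291] [0.4156 0.2061] [0.37   0.2826] 
[ 0.601  -0.0784] [0.5503 0.0006] [0.4178 0.2313] 
A (array([ 0.5507, -0.3651, -0.6018]), np.float64(0.73))
B (array([ 0.3825, -0.3529, -0.2552]), np.float64(1.56))
A [[0.4997, -0.3649], [0.5257, -0.322], [0.6041, -0.3767], [0.5772, -0.4169]]
B [[0.338, -0.3754], [0.4254, -0.3956], [0.435, -0.3511]]
C [[0.6659, -0.1978], [0.6625, -0.2445]]
```

```bash
cat >> h.py <<'E'
from scipy.optimize import minimize
def rect(x,y,z,cy=0):
    c=[(-x,cy-y,z),(x,cy-y,z),(x,cy+y,z),(-x,cy+y,z)]; return [(c[i],c[(i+1)%4]) for i in range(4)]
ROW=sum([rect(.062,.038,.072,(i-2)*.09)+rect(.058,.034,.072,(i-2)*.09) for i in range(5)],[])
BR=rect(.0475,.025,.034)+rect(.035,.009,.054)
def W(p,P):
    c,s=np.cos(p[2]),np.sin(p[2]); P=np.asarray(P); return np.c_[p[0]+c*P[:,0]-s*P[:,1],p[1]+s*P[:,0]+c*P[:,1],P[:,2]]
def pj(f,P):
    K,R,t=ld(f); q=(P@R.T+t)@K.T; return q[:,:2]/q[:,2:]
def chamfer(fs,segs,g,steps=(.012,.1),cap=6):
    pts=np.concatenate([np.linspace(a,b,40) for a,b in segs]); D=[]
    for f in fs:
        I=cv2.imread(f'pics/{f}.png'); e=cv2.Canny(cv2.GaussianBlur(I,(0,0),.8),30,80); D.append(cv2.distanceTransform(255-e,cv2.DIST_L2,5))
    def cost(p):
        s=0
        for f,d in zip(fs,D):
            q=pj(f,W(p,pts)).astype(np.float32); v=cv2.remap(d,q[:,:1],q[:,1:],1,borderValue=cap); s+=np.minimum(v,cap).mean()
        return s
    best=None; r=np.random.default_rng(0)
    for k in range(25):
        p0=np.array(g)+(r.uniform(-1,1,3)*[steps[0],steps[0],steps[1]] if k else 0)
        q=minimize(cost,p0,method='Nelder-Mead',options=dict(initial_simplex=[p0,p0+[.006,0,0],p0+[0,.006,0],p0+[0,0,.04]]))
        if best is None or q.fun<best.fun: best=q
    return best.x.round(4),round(best.fun,2)
def draw(I,f,segs,p,col=(0,0,255)):
    for a,b in segs:
        q=pj(f,W(p,[a,b])); cv2.line(I,*[tuple(int(round(x)) for x in v) for v in q],col,1,cv2.LINE_AA)
E
python3 - <<'E'
from h import *
p,e=chamfer(['side0'],ROW,[.54,.13,.535],(.02,.08)); print('row',p,e, chamfer(['scene0'],ROW,p), chamfer(['scene0','side0'],ROW,p))
I=cv2.imread('pics/side0.png'); draw(I,'side0',ROW,p)
for n,g in(('A',[.551,-.368,-.6]),('B',[.385,-.357,-.255]),('C',[.616,-.217,0.])):
    q,e=chamfer(['side0'],BR,g); print(n,q,e,chamfer(['scene0','side0'],BR,q)); draw(I,'side0',BR,q)
cv2.imwrite('pics/o1.png',cv2.resize(I[160:480,250:470],None,fx=1.85,fy=1.85,interpolation=cv2.INTER_CUBIC))
E
```

```text
row [0.5292 0.144  0.5281] 1.26 (array([0.524 , 0.1404, 0.545 ]), np.float64(0.89)) (array([0.5274, 0.1425, 0.536 ]), np.float64(2.24))
A [ 0.5514 -0.3667 -0.5998] 0.33 (array([ 0.5499, -0.3679, -0.5951]), np.float64(1.51))
B [ 0.3835 -0.3587 -0.2259] 0.79 (array([ 0.3829, -0.3609, -0.2452]), np.float64(2.74))
C [ 0.614  -0.2194  0.1555] 1.26 (array([ 0.6035, -0.2141, -0.0946]), np.float64(2.8))
```

View pics/o1.png

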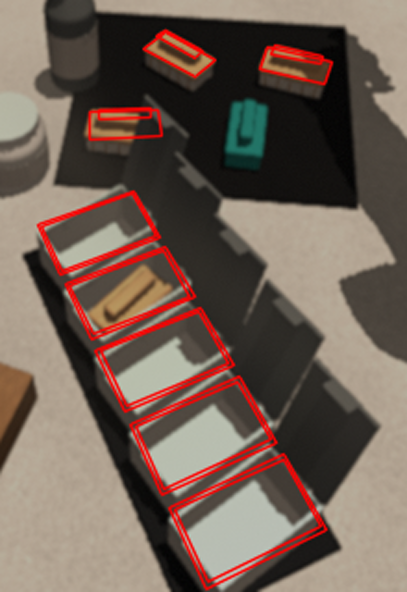

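The overlay sits on the rims and on brushes A and B; C needs a closer look. First I'm turning the tool and moving above A.

Request:
apply_moves:
  commands:
    - [0, 0, 0, 0.102]
    - [0, 0, 0, 0.102]
    - [0, 0, 0, 0.102]
    - [0, 0, 0, 0.102]
    - [0, 0, 0, 0.102]

```text
clock: 0.57
eef_pos: [0.224, -0.4467, 0.2529]
tool_rot: [0.999, -0.037, -0.0, -0.0]
ft_force: [-0.1, -0.1, -0.3]
grip_width: 0.0855
grasp_force: 0.0
```

Request:
apply_moves:
  commands:
    - [0, 0, 0, 0.102]
    - [0, 0, 0, 0.102]
    - [0, 0, 0, 0.102]
    - [0, 0, 0, 0.102]
    - [0, 0, 0, 0.102]

```text
clock: 0.98
eef_pos: [0.224, -0.4467, 0.2529]
tool_rot: [0.954, -0.3, -0.0, -0.0]
ft_force: [-0.1, -0.5, -0.6]
grip_width: 0.0853
grasp_force: 0.0
```

Request:
apply_moves:
  commands:
    - [0.75, -0.836, 0, 0]
    - [0.75, -0.836, 0, 0]
    - [0.75, -0.836, 0, 0]
    - [0.75, -0.836, 0, 0]
    - [0.75, -0.836, 0, 0]

```text
clock: 1.4
eef_pos: [0.3341, -0.4202, 0.2529]
tool_rot: [0.955, -0.297, -0.0, -0.0]
ft_force: [0.0, -0.2, 0.4]
grip_width: 0.0852
grasp_force: 0.0
```

Request:
apply_moves:
  commands:
    - [0.75, -0.836, 0, 0]
    - [0.75, -0.836, 0, 0]
    - [0.75, -0.836, 0, 0]
    - [0.75, -0.836, 0, 0]
    - [0.75, -0.836, 0, 0]

```text
clock: 1.82
eef_pos: [0.4434, -0.3938, 0.2528]
tool_rot: [0.955, -0.297, -0.0, -0.0]
ft_force: [0.2, -0.5, -0.3]
grip_width: 0.0856
grasp_force: 0.0
```

Request:
apply_moves:
  commands:
    - [0.75, -0.836, 0.4, 0]
    - [0.75, -0.836, 0.4, 0]
    - [0.75, -0.836, 0.4, 0]
    - [0.75, -0.836, 0.4, 0]
    - [0.75, -0.836, 0.4, 0]

```text
clock: 2.23
eef_pos: [0.5505, -0.3705, 0.2123]
tool_rot: [0.956, -0.293, -0.0, -0.002]
ft_force: [-0.2, -0.4, 0.6]
grip_width: 0.0854
grasp_force: 0.0
```

```bash
cat >> h.py <<'E'
from scipy.spatial.transform import Rotation as Ro
def state():
    o=bot.get_obs(); X=Ro.from_quat(o['tool_rot']).as_matrix(); return o,np.arctan2(X[1,0],X[0,0]),X
def go(x,y,z,psi):
    o,p,X=state(); d=np.array([x,y,z])-o['eef_pos']; a=(psi-p+np.pi/2)%np.pi-np.pi/2
    c,s=np.cos(p+a),np.sin(p+a)
    print('t',round(o['clock'],2),'eef',o['eef_pos'].round(4),'psi',round(p,4),'q6',o['joint_pos'][5].round(2),'F',o['ft_force'].round(1),'w',round(o['grip_width'],4),'gf',round(o['grasp_force'],1))
    print('ROLL total',round(-np.degrees(a)/60,3),'then xyz total',(np.array([d[0]*c+d[1]*s,d[0]*s-d[1]*c,-d[2]])/.02).round(3))
E
python3 - <<'E'
from h import *
snap('wrist','w1'); print(bot.tip_reach, state()[2].round(3))
# which roll alignment: refine brush with wrist + side
snap('side','s1')
print(chamfer(['w1'],BR,[.551,-.367,-.6]),chamfer(['s1'],BR,[.551,-.367,-.6]))
p=chamfer(['w1'],BR,[.551,-.367,-.6])[0]
I=cv2.imread('pics/w1.png');draw(I,'w1',BR,p);cv2.imwrite('pics/w1o.png',I)
go(*p[:2],.06,p[2])
E
```

```text
0.022 [[ 0.831 -0.557  0.001]
 [-0.557 -0.831  0.006]
 [-0.002 -0.005 -1.   ]]
(array([ 0.554 , -0.3688, -0.5932]), np.float64(2.15)) (array([ 0.5511, -0.3665, -0.5942]), np.float64(0.41))
t 2.33 eef [ 0.551 -0.37   0.21 ] psi -0.5921 q6 3.14 F [-0.9  0.9 -0.2] w 0.0855 gf 0.0
ROLL total 0.001 then xyz total [ 0.09  -0.136  7.499]
```

View pics/w1o.png

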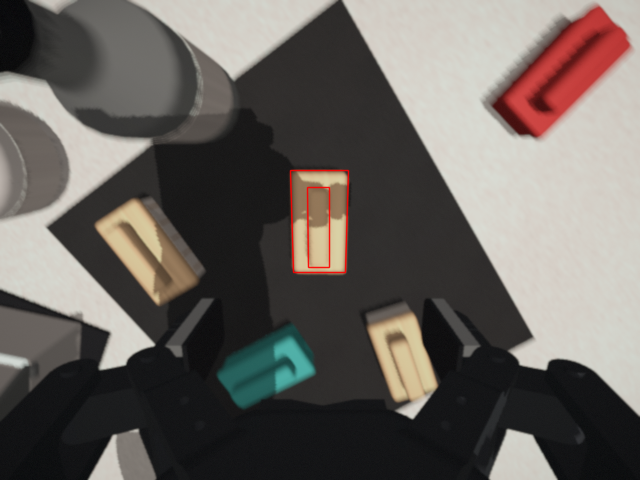

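The wrist view shows A outlined at (320,222), C at (150,250), B at (402,352), turquoise (267,365) and red (565,70). Joint 6 is at its limit here, so I'm turning slightly back, then descending on A.

Request:
apply_moves:
  commands:
    - [0, -0.03, 0.75, -0.01]
    - [0, -0.03, 0.75, -0.01]
    - [0, -0.03, 0.75, -0.01]
    - [0, -0.03, 0.75, 0]
    - [0, -0.03, 0.75, 0]
  claw: 0.35

```text
clock: 2.75
eef_pos: [0.5502, -0.3692, 0.1378]
tool_rot: [0.96, -0.279, 0.0, -0.002]
ft_force: [0.4, -0.2, 0.1]
grip_width: 0.0558
grasp_force: 0.0
```

Request:
apply_moves:
  commands:
    - [0, 0, 0.75, 0]
    - [0, 0, 0.75, 0]
    - [0, 0, 0.75, 0]
    - [0, 0, 0.75, 0]
    - [0, 0, 0.75, 0]

```text
clock: 3.17
eef_pos: [0.5502, -0.3691, 0.0628]
tool_rot: [0.96, -0.279, 0.0, -0.002]
ft_force: [-0.1, -0.1, 0.7]
grip_width: 0.0553
grasp_force: 0.0
```

Request:
apply_moves:
  commands:
    - [0, 0, 0, 0]
    - [0, 0, 0, 0]
    - [0, 0, 0, 0]
    - [0, 0, 0, 0]
    - [0, 0, 0, 0]
  claw: 1

```text
clock: 3.58
eef_pos: [0.5516, -0.3692, 0.0646]
tool_rot: [0.96, -0.278, 0.001, -0.001]
ft_force: [-0.6, 0.3, 0.2]
grip_width: 0.016
grasp_force: 61.3
```

```bash
python3 - <<'E'
from h import *
go(.527,.1425,.30,.535); snap('side','s2'); snap('scene','c4')
print('C',chamfer(['s2'],BR,[.617,-.217,0.]),'C w',chamfer(['w1'],BR,[.617,-.217,0.]),'B w',chamfer(['w1'],BR,[.384,-.359,-.24]))
E
```

```text
t 3.58 eef [ 0.5516 -0.3692  0.0646] psi -0.5641 q6 3.11 F [-0.6  0.3  0.2] w 0.016 gf 61.3
ROLL total -1.05 then xyz total [ 11.985 -22.64  -11.771]
C (array([ 0.6141, -0.2199,  0.168 ]), np.float64(1.21)) C w (array([ 0.6195, -0.2185, -0.0664]), np.float64(1.03)) B w (array([ 0.3885, -0.3613, -0.2521]), np.float64(0.74))
```

Request:
apply_moves:
  commands:
    - [0, 0, -0.5, 0]
    - [0, 0, -0.9, 0]
    - [0, 0, -0.9, 0]
    - [0, 0, -0.9, 0]
    - [0, 0, -0.9, 0]

```text
clock: 4.1
eef_pos: [0.551, -0.3689, 0.1469]
tool_rot: [0.961, -0.278, 0.001, -0.002]
ft_force: [-0.2, -0.7, -1.2]
grip_width: 0.016
grasp_force: 61.0
```

Request:
apply_moves:
  commands:
    - [0, 0, -0.8, -0.105]
    - [0, 0, -0.8, -0.105]
    - [0, 0, -0.8, -0.105]
    - [0, 0, -0.8, -0.105]
    - [0, 0, -0.8, -0.105]

```text
clock: 4.52
eef_pos: [0.5507, -0.369, 0.2269]
tool_rot: [1.0, -0.004, 0.001, -0.001]
ft_force: [-0.5, 0.1, -1.4]
grip_width: 0.0166
grasp_force: 61.0
```

Request:
apply_moves:
  commands:
    - [0, 0, -0.8, -0.105]
    - [0, 0, -0.8, -0.105]
    - [0, 0, -0.8, -0.105]
    - [0, 0, -0.8, -0.105]
    - [0, 0, -0.8, -0.105]

```text
clock: 4.93
eef_pos: [0.5505, -0.3692, 0.3069]
tool_rot: [0.964, 0.267, 0.001, -0.001]
ft_force: [0.2, 1.1, -1.3]
grip_width: 0.0165
grasp_force: 61.0
```

Request:
apply_moves:
  commands:
    - [0.5, -0.9, 0, 0]
    - [0.5, -0.9, 0, 0]
    - [0.5, -0.9, 0, 0]
    - [0.5, -0.9, 0, 0]
    - [0.5, -0.9, 0, 0]

```text
clock: 5.35
eef_pos: [0.5474, -0.2655, 0.3064]
tool_rot: [0.964, 0.265, 0.001, -0.001]
ft_force: [0.5, 0.9, -2.2]
grip_width: 0.0166
grasp_force: 61.0
```

Request:
apply_moves:
  commands:
    - [0.5, -0.9, 0, 0]
    - [0.5, -0.9, 0, 0]
    - [0.5, -0.9, 0, 0]
    - [0.5, -0.9, 0, 0]
    - [0.5, -0.9, 0, 0]

```text
clock: 5.77
eef_pos: [0.5445, -0.1625, 0.3068]
tool_rot: [0.964, 0.265, 0.002, -0.001]
ft_force: [0.3, 0.3, -1.6]
grip_width: 0.0164
grasp_force: 61.0
```

Request:
apply_moves:
  commands:
    - [0.5, -0.9, 0, 0]
    - [0.5, -0.9, 0, 0]
    - [0.5, -0.9, 0, 0]
    - [0.5, -0.9, 0, 0]
    - [0.5, -0.9, 0, 0]

```text
clock: 6.18
eef_pos: [0.5415, -0.0596, 0.3071]
tool_rot: [0.964, 0.265, 0.002, -0.001]
ft_force: [0.1, 0.3, -1.3]
grip_width: 0.016
grasp_force: 61.0
```

Request:
apply_moves:
  commands:
    - [0.5, -0.9, 0, 0]
    - [0.5, -0.9, 0, 0]
    - [0.5, -0.9, 0, 0]
    - [0.5, -0.9, 0, 0]
    - [0.5, -0.9, 0, 0]

```text
clock: 6.6
eef_pos: [0.5386, 0.0433, 0.3074]
tool_rot: [0.964, 0.265, 0.002, -0.001]
ft_force: [0.6, -0.7, -1.1]
grip_width: 0.0164
grasp_force: 61.0
```

```bash
python3 - <<'E'
from h import *
go(.527,.1425,.30,.535); snap('side','s3')
I=cv2.imread('pics/s3.png'); draw(I,'s3',ROW,[.5274,.1425,.535]); cv2.imwrite('pics/s3o.png',I[:,100:])
E
```

```text
t 6.6 eef [0.5386 0.0433 0.3074] psi 0.5357 q6 2.68 F [ 0.6 -0.7 -1.1] w 0.0164 gf 61.0
ROLL total 0.001 then xyz total [ 2.032 -4.564  0.369]
```

View pics/s3o.png

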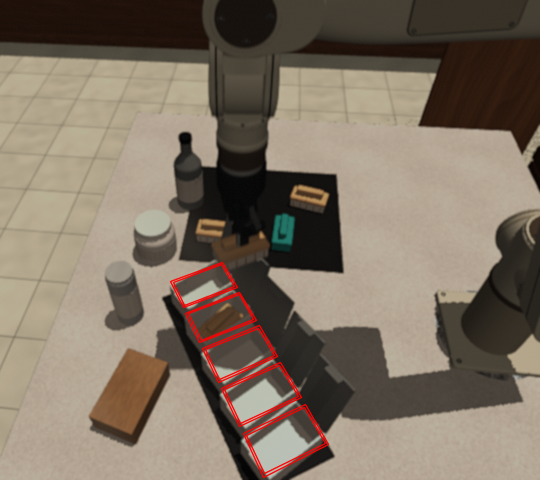

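Brush A is held and the wrist stands well above the lids. Moving over box 3 of the row (index 2).

Request:
apply_moves:
  commands:
    - [0.41, -0.91, 0, 0]
    - [0.41, -0.91, 0, 0]
    - [0.41, -0.91, 0, 0]
    - [0.41, -0.91, 0, 0]
    - [0.41, -0.91, 0, 0]

```text
clock: 7.07
eef_pos: [0.5274, 0.1422, 0.3076]
tool_rot: [0.964, 0.265, 0.002, -0.001]
ft_force: [0.9, -0.7, -1.3]
grip_width: 0.0161
grasp_force: 61.0
```

```bash
python3 - <<'E'
from h import *
snap('wrist','w2'); go(.527,.1425,.073,.535)
p0=[.5274,.1425,.535]
print(chamfer(['w2'],ROW,p0,(.01,.03)))
I=cv2.imread('pics/w2.png'); draw(I,'w2',ROW,p0); cv2.imwrite('pics/w2o.png',I)
E
```

```text
t 7.12 eef [0.527  0.1457 0.3074] psi 0.5391 q6 2.87 F [-0.4  2.1 -1. ] w 0.0162 gf 61.0
ROLL total 0.004 then xyz total [-0.08   0.138 11.722]
(array([0.5313, 0.1456, 0.5325]), np.float64(2.8))
```

View pics/w2o.png

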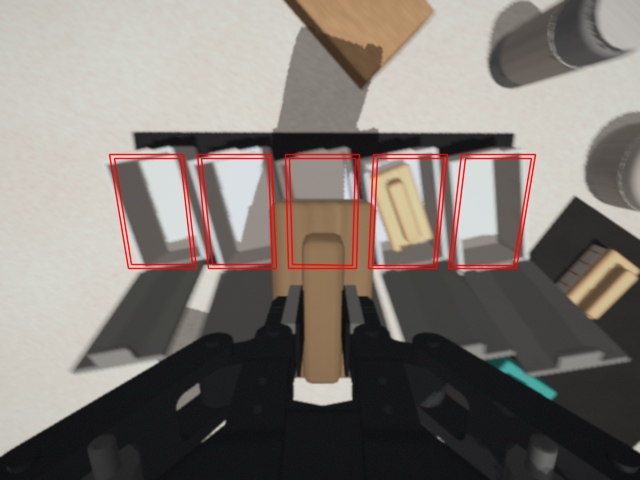

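Request:
apply_moves:
  commands:
    - [0.01, 0.02, 0.75, 0]
    - [0.01, 0.02, 0.75, 0]
    - [0.01, 0.02, 0.75, 0]
    - [0.01, 0.02, 0.75, 0]
    - [0, 0.02, 0.75, 0]

```text
clock: 7.53
eef_pos: [0.5296, 0.1402, 0.2318]
tool_rot: [0.964, 0.265, 0.002, -0.001]
ft_force: [0.3, 0.5, -1.7]
grip_width: 0.0159
grasp_force: 61.0
```

Request:
apply_moves:
  commands:
    - [0, 0, 0.75, 0]
    - [0, 0, 0.75, 0]
    - [0, 0, 0.75, 0]
    - [0, 0, 0.75, 0]
    - [0, 0, 0.75, 0]

```text
clock: 7.95
eef_pos: [0.5299, 0.1403, 0.1568]
tool_rot: [0.964, 0.265, 0.002, -0.001]
ft_force: [1.3, 0.7, -1.9]
grip_width: 0.016
grasp_force: 61.0
```

Request:
apply_moves:
  commands:
    - [0, 0, 0.7, 0]
    - [0, 0, 0.7, 0]
    - [0, 0, 0.7, 0]
    - [0, 0, 0.7, 0]
    - [0, 0, 0.7, 0]

```text
clock: 8.37
eef_pos: [0.5306, 0.1405, 0.0871]
tool_rot: [0.964, 0.265, 0.002, -0.001]
ft_force: [0.9, -0.0, -0.6]
grip_width: 0.016
grasp_force: 61.0
```

```bash
python3 - <<'E'
from h import *
snap('wrist','w3'); snap('side','s4'); go(.529,.144,.0755,.535)
I=cv2.imread('pics/s4.png')[230:420,250:450]; J=cv2.imread('pics/w3.png')
I=cv2.resize(I,(505,480),interpolation=cv2.INTER_CUBIC); cv2.imwrite('pics/m4.png',np.hstack([I,J[:, 170:465]]))
E
```

```text
t 8.47 eef [0.5295 0.1397 0.0854] psi 0.5354 q6 2.86 F [ 1.9 -2.4 -2.6] w 0.016 gf 60.8
ROLL total 0.0 then xyz total [ 0.089 -0.196  0.497]
```

View pics/m4.png

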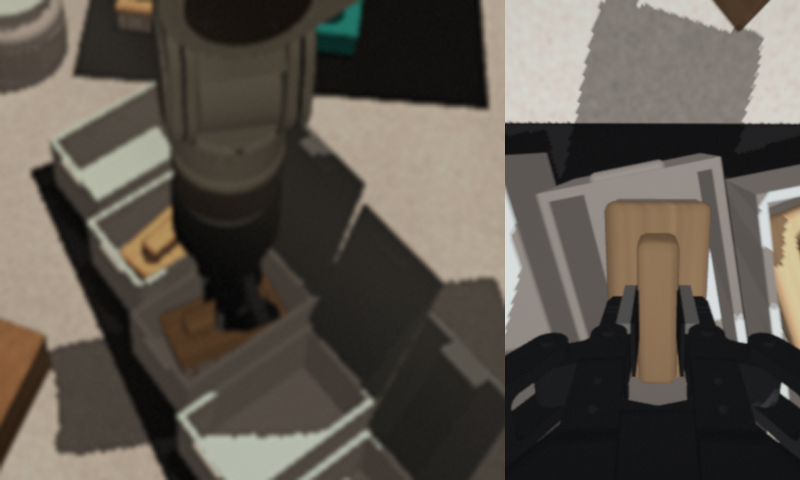

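The wrist view shows the box turned about 10° relative to the brush, so the boxes may each be yawed on the tray. I'm fitting each box separately before releasing.

```bash
python3 - <<'E'
from h import *
B=rect(.062,.038,.072)+rect(.058,.034,.072)
I=cv2.imread('pics/side0.png')
for i in range(5):
    c=np.array([.5292,.144])+(i-2)*.09*np.array([-.504,.864])
    r=[chamfer([f],B,[*c,g],(.008,.05)) for f in('side0','scene0') for g in(.5,.65,.75)]
    a=min(r[:3],key=lambda q:q[1]);b=min(r[3:],key=lambda q:q[1]); print(i,a,b,chamfer(['side0','scene0'],B,a[0],(.008,.05)))
    draw(I,'side0',B,a[0])
cv2.imwrite('pics/o5.png',cv2.resize(I[250:480,260:450],None,fx=2.5,fy=2.5,interpolation=cv2.INTER_CUBIC))
E
```

```text
0 (array([ 0.623 , -0.0111,  0.74  ]), np.float64(0.71)) (array([ 0.6219, -0.0183,  0.7077]), np.float64(0.65)) (array([ 0.6212, -0.0149,  0.7519]), np.float64(1.58))
1 (array([0.5742, 0.0622, 0.7238]), np.float64(0.65)) (array([0.5732, 0.0591, 0.7066]), np.float64(0.83)) (array([0.5753, 0.062 , 0.709 ]), np.float64(1.53))
2 (array([0.5293, 0.1403, 0.7279]), np.float64(0.86)) (array([0.5241, 0.142 , 0.6378]), np.float64(0.94)) (array([0.5285, 0.1418, 0.6862]), np.float64(1.89))
3 (array([0.4859, 0.2193, 0.7402]), np.float64(0.75)) (array([0.4775, 0.2206, 0.6175]), np.float64(0.79)) (array([0.4847, 0.2184, 0.725 ]), np.float64(1.74))
4 (array([0.4396, 0.2957, 0.7314]), np.float64(0.82)) (array([0.4298, 0.294 , 0.7252]), np.float64(0.71)) (array([0.4387, 0.2951, 0.7321]), np.float64(1.85))
```

View pics/o5.png

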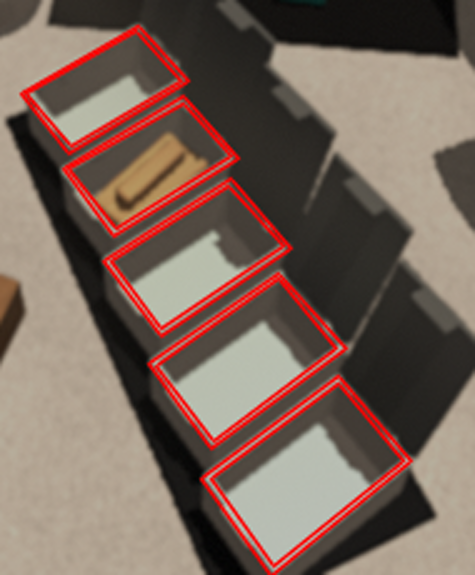

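Boxes sit at yaw ≈ 0.73 with clean individual fits (row centres as before). Turning the brush to match and lowering it.

Request:
apply_moves:
  commands:
    - [0, -0.03, -0.2, -0.062]
    - [0, 0, 0, -0.062]
    - [0, 0, 0, -0.062]
    - [0, 0, 0.3, 0]
    - [0, 0, 0.3, 0]

```text
clock: 8.88
eef_pos: [0.5304, 0.1414, 0.0797]
tool_rot: [0.934, 0.356, 0.003, -0.001]
ft_force: [0.1, 0.2, -2.1]
grip_width: 0.016
grasp_force: 61.0
```

Request:
apply_moves:
  commands:
    - [0, 0, 0.05, 0]
    - [0, 0, 0.05, 0]
    - [0, 0, 0, 0]
    - [0, 0, 0, 0]
    - [0, 0, 0, 0]

```text
clock: 9.3
eef_pos: [0.5298, 0.1413, 0.0768]
tool_rot: [0.934, 0.357, 0.001, -0.001]
ft_force: [0.6, -0.8, -1.5]
grip_width: 0.0162
grasp_force: 61.0
```

```bash
python3 - <<'E'
from h import *
go(.5293,.141,.0755,.73)
E
```

```text
t 9.3 eef [0.5298 0.1413 0.0768] psi 0.7302 q6 2.67 F [ 0.6 -0.8 -1.5] w 0.0162 gf 61.0
ROLL total 0.0 then xyz total [-0.028 -0.003  0.067]
```

Request:
apply_moves:
  commands:
    - [0, 0, 0.05, 0]
    - [0, 0, 0.05, 0]
    - [0, 0, 0, 0]
    - [0, 0, 0, 0]
    - [0, 0, 0, 0]

```text
clock: 9.72
eef_pos: [0.5296, 0.1413, 0.0747]
tool_rot: [0.934, 0.357, 0.001, -0.001]
ft_force: [-0.1, -0.5, -1.7]
grip_width: 0.016
grasp_force: 61.0
```

Request:
apply_moves:
  commands:
    - [0, 0, 0, 0]
    - [0, 0, 0, 0]
    - [0, 0, 0, 0]
    - [0, 0, 0, 0]
    - [0, 0, 0, 0]
  claw: 0.7

```text
clock: 10.13
eef_pos: [0.5298, 0.1413, 0.0749]
tool_rot: [0.934, 0.357, 0.002, -0.001]
ft_force: [-0.4, 0.1, -0.1]
grip_width: 0.0254
grasp_force: 0.0
```

Request:
apply_moves:
  commands:
    - [0, 0, -0.3, 0]
    - [0, 0, -0.7, 0]
    - [0, 0, -0.8, 0]
    - [0, 0, -0.9, 0]
    - [0, 0, -0.9, 0]

```text
clock: 10.55
eef_pos: [0.5294, 0.141, 0.1478]
tool_rot: [0.934, 0.357, 0.001, -0.001]
ft_force: [-1.0, 0.1, 0.0]
grip_width: 0.0258
grasp_force: 0.0
```

Request:
apply_moves:
  commands:
    - [0, 0, -0.9, 0]
    - [0, 0, -0.9, 0]
    - [0, 0, -0.9, 0]
    - [0, 0, -0.9, 0]
    - [0, 0, -0.9, 0]
  claw: 0.35

```text
clock: 10.97
eef_pos: [0.5292, 0.1408, 0.2382]
tool_rot: [0.934, 0.357, 0.002, -0.001]
ft_force: [0.3, 0.3, -0.9]
grip_width: 0.0555
grasp_force: 0.0
```

Request:
apply_moves:
  commands:
    - [0, 0, -0.6, 0.11]
    - [0, 0, -0.6, 0.11]
    - [0, 0, -0.6, 0.11]
    - [0, 0, 0, 0.11]
    - [0, 0, 0, 0.11]

```text
clock: 11.38
eef_pos: [0.5347, 0.1172, 0.2744]
tool_rot: [0.995, 0.101, 0.001, -0.014]
ft_force: [0.0, -0.1, 0.7]
grip_width: 0.0551
grasp_force: 0.0
```

```bash
python3 - <<'E'
from h import *
go(.605,-.215,.285,-.03); snap('side','s5')
print('placed',chamfer(['s5'],[(tuple(np.array(a)+[0,0,.01]),tuple(np.array(b)+[0,0,.01])) for a,b in BR],[.5293,.141,.73],(.008,.05)),'B',chamfer(['s5'],BR,[.384,-.3595,-.24]),'C',chamfer(['s5'],BR,[.618,-.218,-.03]))
E
```

```text
t 11.38 eef [0.5347 0.1172 0.2744] psi 0.2022 q6 3.14 F [ 0.  -0.1  0.7] w 0.0551 gf 0.0
ROLL total 0.222 then xyz total [ 4.013 16.497 -0.528]
placed (array([0.549 , 0.1526, 0.7526]), np.float64(2.29)) B (array([ 0.3836, -0.3583, -0.2449]), np.float64(0.59)) C (array([ 0.6411, -0.1891, -1.4718]), np.float64(2.0))
```

Request:
apply_moves:
  commands:
    - [0, 1, 0, 0]
    - [0, 1, 0, 0]
    - [0, 1, 0, 0]
    - [0, 1, 0, 0]
    - [0, 1, 0, 0]

```text
clock: 11.85
eef_pos: [0.5543, 0.014, 0.2707]
tool_rot: [0.995, 0.098, -0.0, -0.012]
ft_force: [-0.0, 0.3, 0.3]
grip_width: 0.0555
grasp_force: 0.0
```

Request:
apply_moves:
  commands:
    - [0, 1, 0, 0]
    - [0, 1, 0, 0]
    - [0, 1, 0, 0]
    - [0, 1, 0, 0]
    - [0, 1, 0, 0]

```text
clock: 12.27
eef_pos: [0.5738, -0.0841, 0.2682]
tool_rot: [0.995, 0.098, -0.0, -0.012]
ft_force: [0.2, 0.2, 0.4]
grip_width: 0.0555
grasp_force: 0.0
```

Request:
apply_moves:
  commands:
    - [0, 1, 0, 0]
    - [0, 1, 0, 0]
    - [0, 1, 0, 0]
    - [0, 1, 0, 0]
    - [0, 0, 0, 0]

```text
clock: 12.68
eef_pos: [0.5896, -0.1649, 0.2656]
tool_rot: [0.995, 0.096, -0.0, -0.012]
ft_force: [-0.0, -0.5, 0.0]
grip_width: 0.056
grasp_force: 0.0
```

```bash
python3 - <<'E'
from h import *
c=snap('wrist','w5'); snap('side','s6')
go(.618,-.218,.20,-.03)
r=[chamfer(['w5'],BR,[.618,-.218,g],(.03,.2)) for g in(-.3,0,.3)]; print(r); p=min(r,key=lambda q:q[1])[0]
I=cv2.imread('pics/w5.png'); draw(I,'w5',BR,p); cv2.imwrite('pics/w5o.png',np.hstack([I[::1,:][:, :],cv2.imread('pics/s6.png')])[::1]); 
a=cv2.resize(I,(400,300),interpolation=cv2.INTER_AREA); J=cv2.resize(cv2.imread('pics/s6.png'),(400,300),interpolation=cv2.INTER_AREA); cv2.imwrite('pics/m6.png',np.hstack([a,J]))
E
```

```text
t 12.78 eef [ 0.5893 -0.162   0.2658] psi 0.1953 q6 2.67 F [-0.6  0.6 -0.3] w 0.0555 gf 0.0
ROLL total 0.215 then xyz total [1.52  2.757 3.289]
[(array([ 0.6177, -0.2153, -0.0551]), np.float64(0.65)), (array([ 0.6177, -0.2153, -0.0553]), np.float64(0.65)), (array([ 0.6177, -0.2153, -0.0553]), np.float64(0.65))]
```

View pics/m6.png

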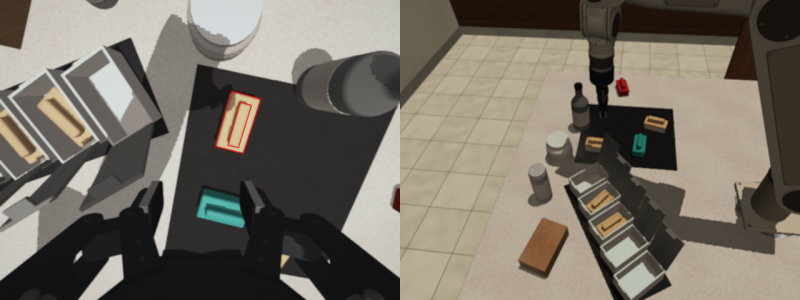

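```bash
cat >> h.py <<'E'
def go(x,y,z,psi,half=True):
    o,p,X=state(); d=np.array([x,y,z])-o['eef_pos']; a=(psi-p+np.pi/2)%np.pi-np.pi/2
    T=(X@Ro.from_euler('z',-a).as_matrix()).T@d/.02
    q6=np.pi+np.arctan2(y,x)-(p+a)
    print('t',round(o['clock'],2),'eef',o['eef_pos'].round(4),'psi',round(p,4),'z',X[:,2].round(3),'q6',o['joint_pos'][5].round(2),'q6 end',round(q6,2),'F',o['ft_force'].round(1),'w',round(o['grip_width'],4),'gf',round(o['grasp_force'],1))
    print('ROLL total',round(-np.degrees(a)/60,3),'then xyz total',T.round(3))
E
python3 - <<'E'
from h import *
go(.6177,-.2155,.062,-.055)
E
```

```text
t 12.78 eef [ 0.5893 -0.162   0.2658] psi 0.1953 z [-0.003  0.025 -1.   ] q6 2.67 q6 end 2.86 F [-0.6  0.6 -0.3] w 0.0555 gf 0.0
ROLL total 0.239 then xyz total [ 1.615  2.844 10.114]
```

Request:
apply_moves:
  commands:
    - [0, 0, 0, 0.08]
    - [0, 0, 0, 0.08]
    - [0, 0, 0, 0.079]
    - [0.4, 0.7, 0, 0]
    - [0.4, 0.7, 0, 0]

```text
clock: 13.2
eef_pos: [0.604, -0.1883, 0.2661]
tool_rot: [1.0, -0.025, -0.002, -0.012]
ft_force: [0.0, 0.4, -0.8]
grip_width: 0.0553
grasp_force: 0.0
```

Request:
apply_moves:
  commands:
    - [0.4, 0.7, 0.5, 0]
    - [0.4, 0.74, 0.8, 0]
    - [0, 0, 0.8, 0]
    - [0, 0, 0.8, 0]
    - [0, 0, 0.8, 0]

```text
clock: 13.62
eef_pos: [0.6182, -0.2169, 0.1898]
tool_rot: [1.0, -0.026, -0.002, -0.012]
ft_force: [-0.4, 0.0, 0.3]
grip_width: 0.0555
grasp_force: 0.0
```

```bash
python3 - <<'E'
from h import *
go(.6177,-.2155,.062,-.055)
E
```

```text
t 13.62 eef [ 0.6182 -0.2169  0.1898] psi -0.0524 z [-0.003  0.025 -1.   ] q6 2.85 q6 end 2.86 F [-0.4  0.   0.3] w 0.0555 gf 0.0
ROLL total 0.002 then xyz total [-0.     0.089  6.391]
```

Request:
apply_moves:
  commands:
    - [0, 0.09, 0.7, 0]
    - [0, 0, 0.7, 0]
    - [0, 0, 0.7, 0]
    - [0, 0, 0.7, 0]
    - [0, 0, 0.7, 0]

```text
clock: 14.03
eef_pos: [0.6179, -0.2166, 0.1201]
tool_rot: [1.0, -0.026, -0.002, -0.012]
ft_force: [0.7, -0.2, -1.0]
grip_width: 0.0554
grasp_force: 0.0
```

Request:
apply_moves:
  commands:
    - [0, 0, 0.7, 0]
    - [0, 0, 0.7, 0]
    - [0, 0, 0.7, 0]
    - [0, 0, 0.7, 0]
    - [0, 0, 0.05, 0]

```text
clock: 14.45
eef_pos: [0.6158, -0.2145, 0.0606]
tool_rot: [1.0, -0.026, -0.004, -0.013]
ft_force: [-0.5, 0.7, -1.1]
grip_width: 0.0557
grasp_force: 0.0
```

Request:
apply_moves:
  commands:
    - [0, 0, 0, 0]
    - [0, 0, 0, 0]
    - [0, 0, 0, 0]
    - [0, 0, 0, 0]
    - [0, 0, 0, 0]
  claw: 1

```text
clock: 14.87
eef_pos: [0.6188, -0.2166, 0.0652]
tool_rot: [1.0, -0.027, -0.0, -0.012]
ft_force: [-0.4, 2.5, 4.1]
grip_width: 0.0161
grasp_force: 60.7
```

Request:
apply_moves:
  commands:
    - [0, 0, -0.4, 0]
    - [0, 0, -0.9, 0]
    - [0, 0, -0.9, 0]
    - [0, 0, -0.9, 0]
    - [0, 0, -0.9, 0]

```text
clock: 15.28
eef_pos: [0.6176, -0.2188, 0.1442]
tool_rot: [1.0, -0.027, -0.002, -0.012]
ft_force: [0.3, -0.1, -1.6]
grip_width: 0.0161
grasp_force: 59.9
```

Request:
apply_moves:
  commands:
    - [0, 0, -0.8, -0.107]
    - [0, 0, -0.8, -0.107]
    - [0, 0, -0.8, -0.107]
    - [0, 0, -0.8, -0.107]
    - [0, 0, -0.8, -0.107]

```text
clock: 15.7
eef_pos: [0.6178, -0.2207, 0.2242]
tool_rot: [0.967, 0.253, 0.001, -0.012]
ft_force: [0.8, -0.2, -1.9]
grip_width: 0.0164
grasp_force: 59.9
```

Request:
apply_moves:
  commands:
    - [0, 0, -0.8, -0.107]
    - [0, 0, -0.8, -0.107]
    - [0, 0, -0.8, 0]
    - [0, 0, -0.8, 0]
    - [0, 0, -0.8, 0]

```text
clock: 16.12
eef_pos: [0.618, -0.2227, 0.3042]
tool_rot: [0.934, 0.357, 0.003, -0.012]
ft_force: [0.0, 0.1, -1.0]
grip_width: 0.0162
grasp_force: 59.9
```

```bash
python3 - <<'E'
from h import *
go(.4855,.219,.30,.73)
E
```

```text
t 16.12 eef [ 0.618  -0.2227  0.3042] psi 0.7305 z [-0.004  0.024 -1.   ] q6 2.06 q6 end 2.84 F [ 0.   0.1 -1. ] w 0.0162 gf 59.9
ROLL total 0.001 then xyz total [  9.788 -20.862   0.769]
```

Request:
apply_moves:
  commands:
    - [0.4, -0.9, 0, 0]
    - [0.4, -0.9, 0, 0]
    - [0.4, -0.9, 0, 0]
    - [0.4, -0.9, 0, 0]
    - [0.4, -0.9, 0, 0]

```text
clock: 16.53
eef_pos: [0.5874, -0.1283, 0.3058]
tool_rot: [0.934, 0.357, 0.003, -0.012]
ft_force: [0.4, -0.5, -0.5]
grip_width: 0.0163
grasp_force: 59.9
```

Request:
apply_moves:
  commands:
    - [0.4, -0.9, 0, 0]
    - [0.4, -0.9, 0, 0]
    - [0.4, -0.9, 0, 0]
    - [0.4, -0.9, 0, 0]
    - [0.4, -0.9, 0, 0]

```text
clock: 16.95
eef_pos: [0.5571, -0.0345, 0.3083]
tool_rot: [0.934, 0.357, 0.003, -0.012]
ft_force: [0.6, 0.5, -1.2]
grip_width: 0.0162
grasp_force: 59.9
```

Request:
apply_moves:
  commands:
    - [0.4, -0.9, 0, 0]
    - [0.4, -0.9, 0, 0]
    - [0.4, -0.9, 0, 0]
    - [0.4, -0.9, 0, 0]
    - [0.4, -0.9, 0, 0]

```text
clock: 17.37
eef_pos: [0.5269, 0.0591, 0.3107]
tool_rot: [0.934, 0.357, 0.003, -0.012]
ft_force: [0.1, 0.4, -2.1]
grip_width: 0.0164
grasp_force: 59.9
```

Request:
apply_moves:
  commands:
    - [0.4, -0.9, 0, 0]
    - [0.4, -0.9, 0, 0]
    - [0.4, -0.9, 0, 0]
    - [0.4, -0.9, 0, 0]
    - [0.4, -0.9, 0, 0]

```text
clock: 17.78
eef_pos: [0.4966, 0.1528, 0.3131]
tool_rot: [0.934, 0.357, 0.003, -0.012]
ft_force: [-0.8, 1.0, -1.9]
grip_width: 0.0159
grasp_force: 59.9
```

Request:
apply_moves:
  commands:
    - [0.4, -0.7, 0, 0]
    - [0.4, -0.7, 0, 0]
    - [0.4, -0.7, 0, 0]
    - [0.3, -0.5, 0, 0]
    - [0.2, -0.3, 0, 0]

```text
clock: 18.2
eef_pos: [0.4834, 0.219, 0.3146]
tool_rot: [0.934, 0.358, 0.003, -0.012]
ft_force: [0.9, -0.6, -0.6]
grip_width: 0.0163
grasp_force: 59.9
```

```bash
python3 - <<'E'
from h import *
go(.4855,.219,.0767,.73)
E
```

```text
t 18.2 eef [0.4834 0.219  0.3146] psi 0.7318 z [-0.003  0.024 -1.   ] q6 2.82 q6 end 2.84 F [ 0.9 -0.6 -0.6] w 0.0163 gf 59.9
ROLL total 0.002 then xyz total [-0.089  0.312 11.893]
```

Request:
apply_moves:
  commands:
    - [-0.05, 0.16, 0.8, 0]
    - [-0.04, 0.15, 0.8, 0]
    - [0, 0, 0.8, 0]
    - [0, 0, 0.8, 0]
    - [0, 0, 0.8, 0]

```text
clock: 18.62
eef_pos: [0.4865, 0.2137, 0.2337]
tool_rot: [0.934, 0.357, 0.003, -0.012]
ft_force: [-0.1, 0.0, -1.5]
grip_width: 0.0159
grasp_force: 60.0
```

Request:
apply_moves:
  commands:
    - [0, 0, 0.8, 0]
    - [0, 0, 0.8, 0]
    - [0, 0, 0.8, 0]
    - [0, 0, 0.8, 0]
    - [0, 0, 0.8, 0]

```text
clock: 19.03
eef_pos: [0.4863, 0.2157, 0.1537]
tool_rot: [0.934, 0.357, 0.003, -0.012]
ft_force: [0.6, 0.2, -2.3]
grip_width: 0.0161
grasp_force: 60.0
```

Request:
apply_moves:
  commands:
    - [0, 0, 0.8, 0]
    - [0, 0, 0.8, 0]
    - [0, 0, 0.8, 0]
    - [0, 0, 0.7, 0]
    - [0, 0, 0.4, 0]

```text
clock: 19.45
eef_pos: [0.4852, 0.2171, 0.0827]
tool_rot: [0.934, 0.357, 0.002, -0.012]
ft_force: [-0.7, 0.4, -0.9]
grip_width: 0.0163
grasp_force: 59.9
```

```bash
python3 - <<'E'
from h import *
go(.4855,.219,.0757,.73)
E
```

```text
t 19.45 eef [0.4852 0.2171 0.0827] psi 0.7301 z [-0.005  0.023 -1.   ] q6 2.82 q6 end 2.84 F [-0.7  0.4 -0.9] w 0.0163 gf 59.9
ROLL total 0.0 then xyz total [ 0.071 -0.056  0.352]
```

Request:
apply_moves:
  commands:
    - [0.04, -0.03, 0.12, 0]
    - [0.03, -0.03, 0.12, 0]
    - [0, 0, 0.12, 0]
    - [0, 0, 0, 0]
    - [0, 0, 0, 0]

```text
clock: 19.87
eef_pos: [0.4866, 0.2201, 0.0779]
tool_rot: [0.934, 0.357, 0.004, -0.012]
ft_force: [0.1, 0.4, -1.7]
grip_width: 0.016
grasp_force: 59.9
```

Request:
apply_moves:
  commands:
    - [0, 0, 0, 0]
    - [0, 0, 0, 0]
    - [0, 0, 0, 0]
    - [0, 0, 0, 0]
    - [0, 0, 0, 0]
  claw: 0.7

```text
clock: 20.28
eef_pos: [0.4863, 0.22, 0.0775]
tool_rot: [0.934, 0.357, 0.003, -0.012]
ft_force: [0.5, -0.4, 0.5]
grip_width: 0.0258
grasp_force: 0.0
```

Request:
apply_moves:
  commands:
    - [0, 0, -0.3, 0]
    - [0, 0, -0.7, 0]
    - [0, 0, -0.8, 0]
    - [0, 0, -0.9, 0]
    - [0, 0, -0.9, 0]

```text
clock: 20.7
eef_pos: [0.4862, 0.2181, 0.1502]
tool_rot: [0.934, 0.357, 0.003, -0.012]
ft_force: [0.5, 0.5, -0.6]
grip_width: 0.0257
grasp_force: 0.0
```

Request:
apply_moves:
  commands:
    - [0, 0, -0.9, 0]
    - [0, 0, -0.9, 0]
    - [0, 0, -0.9, 0]
    - [0, 0, -0.9, 0]
    - [0, 0, -0.9, 0]
  claw: 0.35

```text
clock: 21.12
eef_pos: [0.4865, 0.2158, 0.2406]
tool_rot: [0.934, 0.357, 0.003, -0.012]
ft_force: [1.1, 0.0, 0.3]
grip_width: 0.0553
grasp_force: 0.0
```

Request:
apply_moves:
  commands:
    - [0, 0, -0.9, 0]
    - [0, 0, -0.9, 0]
    - [0, 0, -0.6, 0]
    - [0, 0, 0, 0]
    - [0, 0, 0, 0]

```text
clock: 21.53
eef_pos: [0.4871, 0.2149, 0.2879]
tool_rot: [0.934, 0.357, 0.004, -0.012]
ft_force: [0.4, 0.4, -0.8]
grip_width: 0.0553
grasp_force: 0.0
```

```bash
python3 - <<'E'
from h import *
go(.40,-.30,.27,.73); snap('side','s7')
print('B',chamfer(['s7'],BR,[.384,-.3595,-.24],(.03,.3)))
E
```

```text
t 21.53 eef [0.4871 0.2149 0.2879] psi 0.7308 z [-0.001  0.025 -1.   ] q6 2.81 q6 end 1.77 F [ 0.4  0.4 -0.8] w 0.0553 gf 0.0
ROLL total 0.001 then xyz total [-20.424  16.287   0.251]
B (array([ 0.3346, -0.406 ,  1.5669]), np.float64(0.88))
```

Request:
apply_moves:
  commands:
    - [-0.8, 0.65, 0, 0]
    - [-0.8, 0.65, 0, 0]
    - [-0.8, 0.65, 0, 0]
    - [-0.8, 0.65, 0, 0]
    - [-0.8, 0.65, 0, 0]

```text
clock: 22.0
eef_pos: [0.4695, 0.112, 0.2831]
tool_rot: [0.934, 0.358, 0.001, -0.012]
ft_force: [1.3, 0.1, -0.2]
grip_width: 0.0556
grasp_force: 0.0
```

Request:
apply_moves:
  commands:
    - [-0.8, 0.65, 0, 0]
    - [-0.8, 0.65, 0, 0]
    - [-0.8, 0.65, 0, 0]
    - [-0.8, 0.65, 0, 0]
    - [-0.8, 0.65, 0, 0]

```text
clock: 22.42
eef_pos: [0.4533, 0.0103, 0.2808]
tool_rot: [0.934, 0.357, 0.002, -0.012]
ft_force: [-0.0, 0.4, 0.4]
grip_width: 0.0558
grasp_force: 0.0
```

Request:
apply_moves:
  commands:
    - [-0.8, 0.65, 0, 0]
    - [-0.8, 0.65, 0, 0]
    - [-0.8, 0.65, 0, 0]
    - [-0.8, 0.65, 0, 0]
    - [-0.8, 0.65, 0, 0]

```text
clock: 22.83
eef_pos: [0.4372, -0.0913, 0.2784]
tool_rot: [0.934, 0.357, 0.002, -0.013]
ft_force: [-0.2, 0.6, -0.1]
grip_width: 0.0554
grasp_force: 0.0
```

Request:
apply_moves:
  commands:
    - [-0.8, 0.65, 0, 0.1]
    - [-0.8, 0.65, 0, 0.1]
    - [-0.8, 0.65, 0, 0.1]
    - [-0.7, 0.8, 0, 0.1]
    - [-0.6, 0.9, 0, 0.1]

```text
clock: 23.25
eef_pos: [0.4089, -0.1916, 0.276]
tool_rot: [0.995, 0.101, -0.001, -0.013]
ft_force: [0.4, 0.4, -0.1]
grip_width: 0.0553
grasp_force: 0.0
```

Request:
apply_moves:
  commands:
    - [0, 0, 0, 0.1]
    - [0, 0, 0, 0.1]
    - [0, 0, 0, 0.1]
    - [0, 0, 0, 0]
    - [0, 0, 0, 0]

```text
clock: 23.67
eef_pos: [0.4095, -0.1909, 0.2764]
tool_rot: [0.999, -0.052, -0.003, -0.013]
ft_force: [-0.0, -0.2, 0.4]
grip_width: 0.0556
grasp_force: 0.0
```

```bash
python3 - <<'E'
from h import *
snap('wrist','w7'); snap('side','s8')
for f in('w7','s8'):
  r=[chamfer([f],BR,[.37,-.37,g],(.05,.2)) for g in(-.5,-.2,.1,.5)]; print(f,r)
p=min([chamfer(['w7'],BR,[.37,-.37,g],(.05,.2)) for g in(-.5,-.2,.1,.5)],key=lambda q:q[1])[0]
I=cv2.imread('pics/w7.png'); draw(I,'w7',BR,p); J=cv2.imread('pics/s8.png')
cv2.imwrite('pics/m7.png',np.hstack([cv2.resize(I,(400,300),interpolation=3),cv2.resize(J,(400,300),interpolation=3)]))
go(*p[:2],.15,p[2])
E
```

```text
w7 [(array([ 0.3834, -0.3587, -0.2461]), np.float64(0.65)), (array([ 0.3834, -0.3587, -0.2463]), np.float64(0.65)), (array([ 0.3834, -0.3587, -0.2451]), np.float64(0.65)), (array([ 0.3835, -0.3587, -0.2457]), np.float64(0.65))]
s8 [(array([ 0.3837, -0.3583, -0.2422]), np.float64(0.59)), (array([ 0.3836, -0.3583, -0.2452]), np.float64(0.59)), (array([ 0.3836, -0.3583, -0.2423]), np.float64(0.59)), (array([ 0.3853, -0.3478,  0.1459]), np.float64(0.92))]
t 23.77 eef [ 0.4098 -0.1909  0.2768] psi -0.1045 z [-0.004  0.025 -1.   ] q6 2.8 q6 end 2.64 F [-0.5  0.5  0.4] w 0.0556 gf 0.0
ROLL total 0.135 then xyz total [0.829 8.603 6.133]
```

View pics/m7.png

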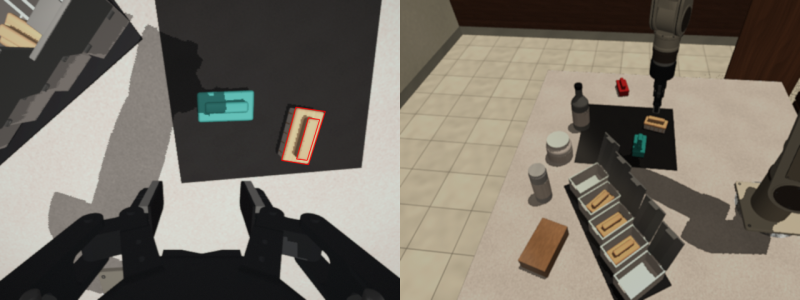

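B is unmoved, outlined at (300,135) of the left half; boxes at indices 1, 2 and 3 hold brushes.

Request:
apply_moves:
  commands:
    - [0, 0, 0, 0.07]
    - [0, 0, 0, 0.065]
    - [0.1, 0.95, 0, 0]
    - [0.1, 0.95, 0, 0]
    - [0.1, 0.95, 0, 0]

```text
clock: 24.18
eef_pos: [0.4019, -0.248, 0.2759]
tool_rot: [0.992, -0.122, -0.003, -0.012]
ft_force: [0.3, -0.2, -0.3]
grip_width: 0.0555
grasp_force: 0.0
```

Request:
apply_moves:
  commands:
    - [0.1, 0.95, 0.2, 0]
    - [0.1, 0.95, 0.4, 0]
    - [0.1, 0.95, 0.6, 0]
    - [0.1, 0.95, 0.6, 0]
    - [0.1, 0.95, 0.6, 0]

```text
clock: 24.6
eef_pos: [0.388, -0.3419, 0.2251]
tool_rot: [0.992, -0.123, -0.003, -0.012]
ft_force: [0.2, -0.3, -0.4]
grip_width: 0.0555
grasp_force: 0.0
```

Request:
apply_moves:
  commands:
    - [0.05, 1, 0.8, 0]
    - [0, 0, 0.8, 0]
    - [0, 0, 0.8, 0]
    - [0, 0, 0.8, 0]
    - [0, 0, 0.4, 0]

```text
clock: 25.02
eef_pos: [0.383, -0.3581, 0.151]
tool_rot: [0.992, -0.123, -0.004, -0.013]
ft_force: [-0.2, -0.2, -1.0]
grip_width: 0.0559
grasp_force: 0.0
```

```bash
python3 - <<'E'
from h import *
go(.3836,-.3586,.062,-.245)
E
```

```text
t 25.02 eef [ 0.383  -0.3581  0.151 ] psi -0.2466 z [-0.006  0.027 -1.   ] q6 2.63 q6 end 2.63 F [-0.2 -0.2 -1. ] w 0.0559 gf 0.0
ROLL total -0.002 then xyz total [0.087 0.126 4.449]
```

Request:
apply_moves:
  commands:
    - [0.05, 0.06, 0.9, 0]
    - [0.04, 0.06, 0.9, 0]
    - [0, 0, 0.9, 0]
    - [0, 0, 0.9, 0]
    - [0, 0, 0.8, 0]

```text
clock: 25.43
eef_pos: [0.385, -0.3594, 0.0645]
tool_rot: [0.992, -0.123, -0.003, -0.012]
ft_force: [-0.1, 0.2, 0.3]
grip_width: 0.0554
grasp_force: 0.0
```

Request:
apply_moves:
  commands:
    - [0, 0, 0, 0]
    - [0, 0, 0, 0]
    - [0, 0, 0, 0]
    - [0, 0, 0, 0]
    - [0, 0, 0, 0]
  claw: 1

```text
clock: 25.85
eef_pos: [0.3857, -0.3604, 0.0666]
tool_rot: [0.992, -0.124, -0.002, -0.011]
ft_force: [-0.4, -0.5, 1.1]
grip_width: 0.016
grasp_force: 61.8
```

Request:
apply_moves:
  commands:
    - [0, 0, -0.4, 0]
    - [0, 0, -0.9, 0]
    - [0, 0, -0.9, 0]
    - [0, 0, -0.9, 0]
    - [0, 0, -0.9, 0]

```text
clock: 26.27
eef_pos: [0.385, -0.3616, 0.147]
tool_rot: [0.992, -0.124, -0.003, -0.012]
ft_force: [-0.1, -0.5, -1.5]
grip_width: 0.0157
grasp_force: 61.5
```

Request:
apply_moves:
  commands:
    - [0, 0, -0.8, -0.103]
    - [0, 0, -0.8, -0.103]
    - [0, 0, -0.8, -0.103]
    - [0, 0, -0.8, -0.103]
    - [0, 0, -0.8, -0.103]

```text
clock: 26.68
eef_pos: [0.3851, -0.3634, 0.227]
tool_rot: [0.989, 0.148, 0.001, -0.012]
ft_force: [0.4, 0.6, -1.1]
grip_width: 0.0162
grasp_force: 61.5
```

Request:
apply_moves:
  commands:
    - [0, 0, -0.8, -0.103]
    - [0, 0, -0.8, -0.103]
    - [0, 0, -0.8, -0.103]
    - [0, 0, -0.8, -0.103]
    - [0, 0, -0.8, -0.103]

```text
clock: 27.1
eef_pos: [0.3852, -0.3653, 0.307]
tool_rot: [0.914, 0.406, 0.004, -0.011]
ft_force: [0.3, -0.3, -1.9]
grip_width: 0.0159
grasp_force: 61.5
```

```bash
python3 - <<'E'
from h import *
go(.622,-.013,.30,.73)
E
```

```text
t 27.1 eef [ 0.3852 -0.3653  0.307 ] psi 0.8357 z [-0.002  0.024 -1.   ] q6 1.54 q6 end 2.39 F [ 0.3 -0.3 -1.9] w 0.0159 gf 61.5
ROLL total 0.101 then xyz total [20.561 -5.218  0.744]
```

Request:
apply_moves:
  commands:
    - [0, 0, 0, 0.101]
    - [0.9, -0.23, 0, 0]
    - [0.9, -0.23, 0, 0]
    - [0.9, -0.23, 0, 0]
    - [0.9, -0.23, 0, 0]

```text
clock: 27.52
eef_pos: [0.4273, -0.3033, 0.3076]
tool_rot: [0.935, 0.354, 0.003, -0.012]
ft_force: [-0.2, -0.4, -1.3]
grip_width: 0.016
grasp_force: 61.5
```

Request:
apply_moves:
  commands:
    - [0.9, -0.23, 0, 0]
    - [0.9, -0.23, 0, 0]
    - [0.9, -0.23, 0, 0]
    - [0.9, -0.23, 0, 0]
    - [0.9, -0.23, 0, 0]

```text
clock: 27.93
eef_pos: [0.4795, -0.2263, 0.3093]
tool_rot: [0.935, 0.354, 0.003, -0.012]
ft_force: [-0.3, -0.1, -2.0]
grip_width: 0.0158
grasp_force: 61.5
```

Request:
apply_moves:
  commands:
    - [0.9, -0.23, 0, 0]
    - [0.9, -0.23, 0, 0]
    - [0.9, -0.23, 0, 0]
    - [0.9, -0.23, 0, 0]
    - [0.9, -0.23, 0, 0]

```text
clock: 28.35
eef_pos: [0.5316, -0.1495, 0.311]
tool_rot: [0.935, 0.354, 0.003, -0.012]
ft_force: [0.3, 0.1, -1.7]
grip_width: 0.0161
grasp_force: 61.5
```

Request:
apply_moves:
  commands:
    - [0.9, -0.23, 0, 0]
    - [0.9, -0.23, 0, 0]
    - [0.9, -0.23, 0, 0]
    - [0.9, -0.23, 0, 0]
    - [0.9, -0.23, 0, 0]

```text
clock: 28.77
eef_pos: [0.5837, -0.0727, 0.3127]
tool_rot: [0.935, 0.354, 0.003, -0.012]
ft_force: [0.0, 0.4, -1.3]
grip_width: 0.016
grasp_force: 61.5
```

Request:
apply_moves:
  commands:
    - [0.9, -0.23, 0, 0]
    - [0.9, -0.23, 0, 0]
    - [0.9, -0.23, 0, 0]
    - [0.5, -0.1, 0, 0]
    - [0.2, 0, 0, 0]

```text
clock: 29.18
eef_pos: [0.6246, -0.0151, 0.3134]
tool_rot: [0.935, 0.355, 0.003, -0.012]
ft_force: [0.5, -0.1, -1.6]
grip_width: 0.0161
grasp_force: 61.5
```

```bash
python3 - <<'E'
from h import *
snap('wrist','w9'); B=rect(.062,.038,.072)+rect(.058,.034,.072); s=np.array
print(chamfer(['w9'],B,[.622,-.013,.73],(.006,.04)))
go(.622,-.013,.0774,.73)
E
```

```text
(array([0.6117, 0.0018, 0.6736]), np.float64(3.17))
t 29.23 eef [ 0.6247 -0.0155  0.3131] psi 0.7262 z [-0.003  0.025 -1.   ] q6 2.38 q6 end 2.39 F [ 0.7  0.5 -1.3] w 0.0161 gf 61.5
ROLL total -0.004 then xyz total [-0.184  0.054 11.787]
```

Request:
apply_moves:
  commands:
    - [-0.09, 0.03, 0.8, 0]
    - [-0.09, 0.02, 0.8, 0]
    - [0, 0, 0.8, 0]
    - [0, 0, 0.8, 0]
    - [0, 0, 0.8, 0]

```text
clock: 29.65
eef_pos: [0.6212, -0.0191, 0.2328]
tool_rot: [0.935, 0.354, 0.003, -0.012]
ft_force: [0.6, 0.1, -1.6]
grip_width: 0.0161
grasp_force: 61.6
```

Request:
apply_moves:
  commands:
    - [0, 0, 0.8, 0]
    - [0, 0, 0.8, 0]
    - [0, 0, 0.8, 0]
    - [0, 0, 0.8, 0]
    - [0, 0, 0.8, 0]

```text
clock: 30.07
eef_pos: [0.621, -0.0171, 0.1528]
tool_rot: [0.935, 0.354, 0.003, -0.012]
ft_force: [-0.0, 0.6, -1.9]
grip_width: 0.0159
grasp_force: 61.6
```

Request:
apply_moves:
  commands:
    - [0, 0, 0.8, 0]
    - [0, 0, 0.8, 0]
    - [0, 0, 0.8, 0]
    - [0, 0, 0.7, 0]
    - [0, 0, 0.3, 0]

```text
clock: 30.48
eef_pos: [0.6195, -0.0153, 0.0831]
tool_rot: [0.935, 0.354, 0.001, -0.012]
ft_force: [-0.7, -0.1, -1.1]
grip_width: 0.0157
grasp_force: 61.5
```

```bash
python3 - <<'E'
from h import *
go(.622,-.013,.0774,.73)
E
```

```text
t 30.48 eef [ 0.6195 -0.0153  0.0831] psi 0.7232 z [-0.007  0.024 -1.   ] q6 2.38 q6 end 2.39 F [-0.7 -0.1 -1.1] w 0.0157 gf 61.5
ROLL total -0.007 then xyz total [0.165 0.003 0.289]
```

Request:
apply_moves:
  commands:
    - [0.09, 0, 0.1, 0]
    - [0.08, 0, 0.1, 0]
    - [0, 0, 0.1, 0]
    - [0, 0, 0, 0]
    - [0, 0, 0, 0]

```text
clock: 30.9
eef_pos: [0.6245, -0.0118, 0.0799]
tool_rot: [0.935, 0.354, 0.004, -0.012]
ft_force: [-0.2, -0.1, -1.8]
grip_width: 0.0158
grasp_force: 61.5
```

Request:
apply_moves:
  commands:
    - [0, 0, 0, 0]
    - [0, 0, 0, 0]
    - [0, 0, 0, 0]
    - [0, 0, 0, 0]
    - [0, 0, 0, 0]
  claw: 0.7

```text
clock: 31.32
eef_pos: [0.6241, -0.0117, 0.0794]
tool_rot: [0.935, 0.354, 0.003, -0.012]
ft_force: [0.6, -0.2, -0.1]
grip_width: 0.0256
grasp_force: 0.0
```

Request:
apply_moves:
  commands:
    - [0, 0, -0.3, 0]
    - [0, 0, -0.7, 0]
    - [0, 0, -0.8, 0]
    - [0, 0, -0.9, 0]
    - [0, 0, -0.9, 0]

```text
clock: 31.73
eef_pos: [0.624, -0.0135, 0.1521]
tool_rot: [0.935, 0.354, 0.003, -0.012]
ft_force: [1.0, -0.4, -0.0]
grip_width: 0.0258
grasp_force: 0.0
```

Request:
apply_moves:
  commands:
    - [0, 0, -0.9, 0]
    - [0, 0, -0.9, 0]
    - [0, 0, -0.9, 0]
    - [0, 0, -0.9, 0]
    - [0, 0, -0.9, 0]
  claw: 1

```text
clock: 32.15
eef_pos: [0.6243, -0.0158, 0.2426]
tool_rot: [0.935, 0.354, 0.003, -0.012]
ft_force: [-0.8, -1.0, 0.3]
grip_width: 0.0002
grasp_force: 0.0
```

Request:
apply_moves:
  commands:
    - [0, 0, -0.9, 0]
    - [0, 0, -0.9, 0]
    - [0, 0, -0.6, 0]
    - [-0.5, 0, 0, 0]
    - [-0.8, 0, 0, 0]

```text
clock: 32.57
eef_pos: [0.6062, -0.0335, 0.2902]
tool_rot: [0.935, 0.355, 0.005, -0.011]
ft_force: [0.2, -0.9, -0.6]
grip_width: 0.0001
grasp_force: 0.0
```

Request:
apply_moves:
  commands:
    - [-0.9, 0, 0, 0]
    - [-0.9, 0, 0, 0]
    - [-0.9, 0, 0, 0]
    - [-0.9, 0, 0, 0]
    - [-0.9, 0, 0, 0]

```text
clock: 32.98
eef_pos: [0.5369, -0.0942, 0.288]
tool_rot: [0.935, 0.355, 0.003, -0.012]
ft_force: [0.2, -0.1, 0.4]
grip_width: 0.0001
grasp_force: 0.0
```

```bash
python3 - <<'E'
from h import *
go(.5088,-.1144,.2065,.73); snap('side','s10'); snap('wrist','w10')
I=cv2.imread('pics/s10.png'); J=cv2.imread('pics/w10.png')
cv2.imwrite('pics/m10.png',np.hstack([cv2.resize(I[200:470,220:470],(400,432),interpolation=2),cv2.resize(J,(400,300))[:432] if 0 else cv2.copyMakeBorder(cv2.resize(J,(400,300)),0,132,0,0,cv2.BORDER_CONSTANT)]))
E
```

```text
t 32.98 eef [ 0.5369 -0.0942  0.288 ] psi 0.7247 z [-0.002  0.024 -1.   ] q6 2.23 q6 end 2.19 F [ 0.2 -0.1  0.4] w 0.0001 gf 0.0
ROLL total -0.005 then xyz total [-1.78  -0.107  4.053]
```

View pics/m10.png

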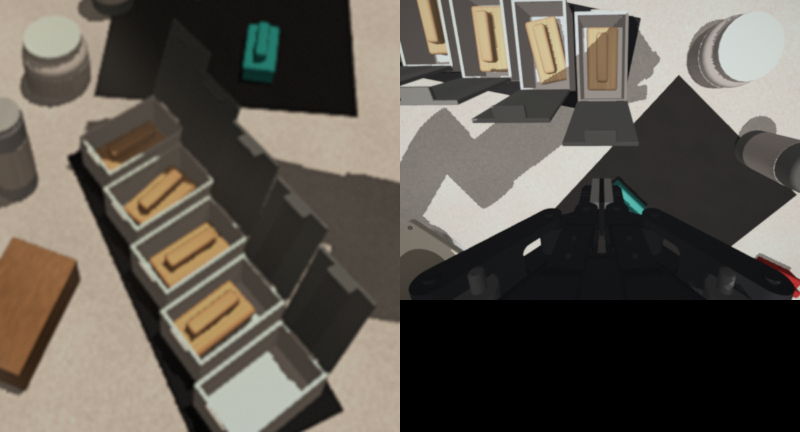

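All four brushes lie flat in boxes 0–3 of the row and box 4 stays empty. That was also my last picture: 15 viewed against a budget of 14, one over, so everything from here is numeric. Next is closing lid 0.

Request:
apply_moves:
  commands:
    - [-0.6, -0.03, 0, -0.005]
    - [-0.6, -0.04, 0, 0]
    - [-0.58, -0.04, 0.6, 0]
    - [0, 0, 0.9, 0]
    - [0, 0, 0.9, 0]

```text
clock: 33.5
eef_pos: [0.5093, -0.1153, 0.2393]
tool_rot: [0.934, 0.357, 0.004, -0.011]
ft_force: [0.8, -0.1, -0.9]
grip_width: -0.0002
grasp_force: 0.0
```

Request:
apply_moves:
  commands:
    - [0, 0, 0.9, 0]
    - [0, 0, 0.75, 0]
    - [0, 0, 0, 0]
    - [0, 0, 0, 0]
    - [0, 0, 0, 0]

```text
clock: 33.92
eef_pos: [0.5099, -0.114, 0.207]
tool_rot: [0.934, 0.357, 0.003, -0.012]
ft_force: [0.5, -0.7, -0.0]
grip_width: -0.0003
grasp_force: 0.0
```

Request:
apply_moves:
  commands:
    - [0.76, 0, 0.05, 0]
    - [0.76, 0, 0.05, 0]
    - [0.76, 0, 0.05, 0]
    - [0.76, 0, 0.05, 0]
    - [0.76, 0, 0.05, 0]

```text
clock: 34.33
eef_pos: [0.568, -0.0616, 0.2029]
tool_rot: [0.934, 0.357, 0.004, -0.012]
ft_force: [-0.3, -0.6, 0.9]
grip_width: 0.0003
grasp_force: 0.2
```

```bash
cat >> h.py <<'E'
XB=np.array([np.cos(.73),np.sin(.73)])
CEN=[(.622,-.013),(.5745,.0615),(.5293,.141),(.4855,.219),(.4395,.2955)]
def hin(i):
    o,p,X=state(); d=o['eef_pos'][:2]-(np.array(CEN[i])-.062*XB)
    print('t',round(o['clock'],2),'X %.4f Y %.4f h(tip) %.4f'%(d@XB,d@[-XB[1],XB[0]],o['eef_pos'][2]-.022-.0745),'psi',round(p,3),'F',o['ft_force'].round(1),'q6',o['joint_pos'][5].round(2))
E
python3 -c "
from h import *
hin(0)"
```

```text
t 34.33 X -0.0106 Y -0.0002 h(tip) 0.1064 psi 0.731 F [-0.3 -0.6  0.9] q6 2.29
```

Request:
apply_moves:
  commands:
    - [0.92, 0, 0.17, 0]
    - [0.92, 0, 0.17, 0]
    - [0.92, 0, 0.17, 0]
    - [0.8, 0, 0.53, 0]
    - [0.8, 0, 0.53, 0]

```text
clock: 34.75
eef_pos: [0.6332, -0.0022, 0.1727]
tool_rot: [0.934, 0.358, 0.004, -0.011]
ft_force: [-0.2, -1.1, 0.0]
grip_width: 0.0002
grasp_force: 0.3
```

Request:
apply_moves:
  commands:
    - [0.58, 0, 0.8, 0]
    - [0.58, 0, 0.8, 0]
    - [0.18, 0, 0.59, 0]
    - [0.18, 0, 0.59, 0]
    - [0, 0, 0, 0]

```text
clock: 35.17
eef_pos: [0.6526, 0.0186, 0.1139]
tool_rot: [0.934, 0.357, 0.001, -0.013]
ft_force: [0.1, 0.2, 0.2]
grip_width: -0.0
grasp_force: 0.3
```

```bash
python3 -c "
from h import *
hin(0)"
```

```text
t 35.17 X 0.1059 Y 0.0031 h(tip) 0.0174 psi 0.731 F [0.1 0.2 0.2] q6 2.43
```

Request:
apply_moves:
  commands:
    - [0, 0, 0.1, 0]
    - [0, 0, 0.1, 0]
    - [0, 0, 0.1, 0]
    - [0, 0, 0, 0]
    - [0, 0, 0, 0]

```text
clock: 35.58
eef_pos: [0.6537, 0.0172, 0.1116]
tool_rot: [0.934, 0.357, 0.004, -0.012]
ft_force: [-0.0, -0.2, 0.0]
grip_width: -0.0003
grasp_force: 0.3
```

Request:
apply_moves:
  commands:
    - [0, 0, 0.06, 0]
    - [0, 0, 0.06, 0]
    - [0, 0, 0.06, 0]
    - [0, 0, 0, 0]
    - [0, 0, 0, 0]

```text
clock: 36.0
eef_pos: [0.6539, 0.0175, 0.1078]
tool_rot: [0.934, 0.357, 0.004, -0.012]
ft_force: [0.0, -0.6, 3.1]
grip_width: 0.0001
grasp_force: 1.9
```

Request:
apply_moves:
  commands:
    - [0, 0, 0.06, 0]
    - [0, 0, 0.06, 0]
    - [0, 0, 0.06, 0]
    - [0, 0, 0, 0]
    - [0, 0, 0, 0]

```text
clock: 36.42
eef_pos: [0.6541, 0.0177, 0.105]
tool_rot: [0.934, 0.357, 0.004, -0.011]
ft_force: [-0.1, -0.5, 7.0]
grip_width: -0.0002
grasp_force: 3.5
```

Request:
apply_moves:
  commands:
    - [0, 0, 0.05, 0]
    - [0, 0, 0.05, 0]
    - [0, 0, 0.05, 0]
    - [0, 0, 0, 0]
    - [0, 0, 0, 0]

```text
clock: 36.83
eef_pos: [0.6528, 0.0179, 0.0997]
tool_rot: [0.934, 0.357, 0.002, -0.012]
ft_force: [0.7, 0.0, 0.1]
grip_width: -0.0
grasp_force: 0.3
```

Request:
apply_moves:
  commands:
    - [0, 0, 0.05, 0]
    - [0, 0, 0.05, 0]
    - [0, 0, 0, 0]
    - [0, 0, 0, 0]
    - [0, 0, 0, 0]

```text
clock: 37.25
eef_pos: [0.653, 0.0179, 0.099]
tool_rot: [0.934, 0.357, 0.003, -0.012]
ft_force: [-2.3, 0.1, 4.5]
grip_width: 0.0004
grasp_force: 2.7
```

Request:
apply_moves:
  commands:
    - [0, 0, 0.05, 0]
    - [0, 0, 0.04, 0]
    - [0, 0, 0, 0]
    - [0, 0, 0, 0]
    - [0, 0, 0, 0]

```text
clock: 37.67
eef_pos: [0.653, 0.0178, 0.0986]
tool_rot: [0.934, 0.357, 0.003, -0.012]
ft_force: [-4.9, 0.5, 11.0]
grip_width: -0.0003
grasp_force: 5.6
```

Lid 0 clicked (the force dropped, then it felt rigid at lid-shut height). On to lid 1.

Request:
apply_moves:
  commands:
    - [0, 0, -0.9, 0]
    - [0, 0, -0.95, 0]
    - [0, 0, -0.95, 0]
    - [0, 0, -0.95, 0]
    - [0, 0, -0.95, 0]

```text
clock: 38.08
eef_pos: [0.6533, 0.0157, 0.1908]
tool_rot: [0.934, 0.357, 0.002, -0.012]
ft_force: [0.2, 0.2, 0.1]
grip_width: -0.0
grasp_force: 0.0
```

Request:
apply_moves:
  commands:
    - [0, 0, -0.95, 0]
    - [0, 0, -0.95, 0]
    - [0, 0, -0.95, 0]
    - [0, 0, -0.95, 0]
    - [0, 0, -0.95, 0]

```text
clock: 38.5
eef_pos: [0.6537, 0.0134, 0.2858]
tool_rot: [0.934, 0.357, 0.002, -0.012]
ft_force: [0.0, 0.7, -0.1]
grip_width: 0.0002
grasp_force: 0.0
```

Request:
apply_moves:
  commands:
    - [-0.9, -0.44, 0, 0]
    - [-0.9, -0.44, 0, 0]
    - [-0.9, -0.44, 0, 0]
    - [-0.9, -0.44, 0, 0]
    - [-0.9, -0.44, 0, 0]

```text
clock: 38.92
eef_pos: [0.5564, -0.014, 0.2845]
tool_rot: [0.934, 0.357, 0.002, -0.012]
ft_force: [-0.6, -0.5, 0.1]
grip_width: -0.0001
grasp_force: 0.0
```

Request:
apply_moves:
  commands:
    - [-0.9, -0.44, 0, 0]
    - [-0.9, -0.44, 0, 0]
    - [-0.9, -0.44, 0, 0]
    - [-0.9, -0.44, 0, 0]
    - [-0.9, -0.44, 0, 0]

```text
clock: 39.33
eef_pos: [0.4599, -0.0412, 0.2844]
tool_rot: [0.934, 0.357, 0.003, -0.012]
ft_force: [-1.0, -0.1, 0.1]
grip_width: -0.0004
grasp_force: 0.0
```

```bash
python3 -c "
from h import *
hin(1); c=np.array(CEN[1])-.152*XB; go(*c,.2065,.73)"
```

```text
t 39.33 X -0.0919 Y -0.0001 h(tip) 0.1879 psi 0.73 F [-1.  -0.1  0.1] q6 2.31
t 39.33 eef [ 0.4599 -0.0412  0.2844] psi 0.7299 z [-0.004  0.025 -1.   ] q6 2.31 q6 end 2.33 F [-1.  -0.1  0.1] w -0.0004 gf 0.0
ROLL total -0.0 then xyz total [0.04  0.075 3.894]
```

Request:
apply_moves:
  commands:
    - [0, 0, 0.85, 0]
    - [0, 0, 0.85, 0]
    - [0, 0, 0.85, 0]
    - [0, 0, 0.85, 0]
    - [0, 0, 0.49, 0]

```text
clock: 39.75
eef_pos: [0.4596, -0.039, 0.205]
tool_rot: [0.934, 0.357, 0.002, -0.013]
ft_force: [-1.2, 1.0, -0.8]
grip_width: -0.0001
grasp_force: 0.0
```

Request:
apply_moves:
  commands:
    - [0.77, 0, 0.05, 0]
    - [0.77, 0, 0.05, 0]
    - [0.77, 0, 0.05, 0]
    - [0.77, 0, 0.05, 0]
    - [0.77, 0, 0.05, 0]

```text
clock: 40.17
eef_pos: [0.5198, 0.0134, 0.2038]
tool_rot: [0.934, 0.357, 0.004, -0.012]
ft_force: [0.2, -0.0, 0.6]
grip_width: 0.0002
grasp_force: 0.2
```

Request:
apply_moves:
  commands:
    - [0.92, 0, 0.17, 0]
    - [0.92, 0, 0.17, 0]
    - [0.92, 0, 0.17, 0]
    - [0.8, 0, 0.53, 0]
    - [0.8, 0, 0.53, 0]

```text
clock: 40.58
eef_pos: [0.5851, 0.0726, 0.1736]
tool_rot: [0.934, 0.357, 0.004, -0.012]
ft_force: [-1.1, -1.9, 0.8]
grip_width: 0.0
grasp_force: 0.3
```

Request:
apply_moves:
  commands:
    - [0.58, 0, 0.8, 0]
    - [0.58, 0, 0.8, 0]
    - [0.18, 0, 0.59, 0]
    - [0.18, 0, 0.59, 0]
    - [0, 0, 0, 0]

```text
clock: 41.0
eef_pos: [0.6047, 0.0933, 0.1152]
tool_rot: [0.934, 0.357, 0.001, -0.012]
ft_force: [0.6, 0.4, -0.1]
grip_width: 0.0
grasp_force: 0.3
```

```bash
python3 -c "
from h import *
hin(1)"
```

```text
t 41.0 X 0.1058 Y 0.0036 h(tip) 0.0187 psi 0.731 F [ 0.6  0.4 -0.1] q6 2.55
```

Request:
apply_moves:
  commands:
    - [0, 0, 0.1, 0]
    - [0, 0, 0.1, 0]
    - [0, 0, 0.1, 0]
    - [0, 0, 0.05, 0]
    - [0, 0, 0, 0]

```text
clock: 41.42
eef_pos: [0.6059, 0.0927, 0.1116]
tool_rot: [0.934, 0.357, 0.004, -0.012]
ft_force: [0.6, 0.8, 0.9]
grip_width: -0.0
grasp_force: 0.3
```

Request:
apply_moves:
  commands:
    - [0, 0, 0.06, 0]
    - [0, 0, 0.06, 0]
    - [0, 0, 0.06, 0]
    - [0, 0, 0.06, 0]
    - [0, 0, 0.06, 0]

```text
clock: 41.83
eef_pos: [0.6062, 0.093, 0.1067]
tool_rot: [0.934, 0.357, 0.004, -0.012]
ft_force: [-2.9, -0.6, 9.9]
grip_width: 0.0
grasp_force: 5.3
```

Request:
apply_moves:
  commands:
    - [0, 0, 0.06, 0]
    - [0, 0, 0.06, 0]
    - [0, 0, 0.06, 0]
    - [0, 0, 0.04, 0]
    - [0, 0, 0, 0]

```text
clock: 42.25
eef_pos: [0.6057, 0.0932, 0.1004]
tool_rot: [0.934, 0.357, 0.003, -0.012]
ft_force: [0.9, -0.3, 0.7]
grip_width: 0.0001
grasp_force: 0.1
```

Request:
apply_moves:
  commands:
    - [0, 0, 0.05, 0]
    - [0, 0, 0.05, 0]
    - [0, 0, 0.05, 0]
    - [0, 0, 0, 0]
    - [0, 0, 0, 0]

```text
clock: 42.67
eef_pos: [0.6055, 0.0931, 0.0988]
tool_rot: [0.934, 0.357, 0.003, -0.012]
ft_force: [-2.4, -1.6, 9.2]
grip_width: 0.0002
grasp_force: 4.4
```

Lid 1 is shut. Lid 2 next.

Request:
apply_moves:
  commands:
    - [0, 0, -0.9, 0]
    - [0, 0, -0.95, 0]
    - [0, 0, -0.95, 0]
    - [0, 0, -0.95, 0]
    - [0, 0, -0.95, 0]

```text
clock: 43.08
eef_pos: [0.6052, 0.0909, 0.1915]
tool_rot: [0.934, 0.357, 0.002, -0.012]
ft_force: [0.1, -0.1, 0.5]
grip_width: -0.0003
grasp_force: 0.0
```

Request:
apply_moves:
  commands:
    - [0, 0, -0.95, 0]
    - [0, 0, -0.95, 0]
    - [0, 0, -0.95, 0]
    - [0, 0, -0.95, 0]
    - [0, 0, -0.95, 0]

```text
clock: 43.5
eef_pos: [0.6056, 0.0886, 0.2866]
tool_rot: [0.934, 0.357, 0.002, -0.012]
ft_force: [-0.2, 0.0, -0.4]
grip_width: 0.0004
grasp_force: 0.0
```

Request:
apply_moves:
  commands:
    - [-0.88, -0.45, 0, 0]
    - [-0.88, -0.45, 0, 0]
    - [-0.88, -0.45, 0, 0]
    - [-0.88, -0.45, 0, 0]
    - [-0.88, -0.45, 0, 0]

```text
clock: 43.92
eef_pos: [0.5092, 0.0633, 0.2853]
tool_rot: [0.934, 0.357, 0.002, -0.012]
ft_force: [-0.1, -0.1, 0.5]
grip_width: -0.0001
grasp_force: 0.0
```

Request:
apply_moves:
  commands:
    - [-0.88, -0.45, 0, 0]
    - [-0.88, -0.45, 0, 0]
    - [-0.88, -0.45, 0, 0]
    - [-0.88, -0.45, 0, 0]
    - [-0.88, -0.45, 0, 0]

```text
clock: 44.33
eef_pos: [0.4135, 0.0381, 0.2852]
tool_rot: [0.934, 0.357, 0.002, -0.012]
ft_force: [0.1, 0.1, 0.1]
grip_width: -0.0001
grasp_force: 0.0
```

```bash
python3 -c "
from h import *
hin(2); c=np.array(CEN[2])-.152*XB; go(*c,.2065,.73)"
```

```text
t 44.33 X -0.0929 Y 0.0005 h(tip) 0.1887 psi 0.73 F [0.1 0.1 0.1] q6 2.49
t 44.33 eef [0.4135 0.0381 0.2852] psi 0.7298 z [-0.005  0.024 -1.   ] q6 2.49 q6 end 2.51 F [0.1 0.1 0.1] w -0.0001 gf 0.0
ROLL total -0.0 then xyz total [0.095 0.11  3.933]
```

Request:
apply_moves:
  commands:
    - [0, 0, 0.85, 0]
    - [0, 0, 0.85, 0]
    - [0, 0, 0.85, 0]
    - [0, 0, 0.85, 0]
    - [0.05, 0, 0.53, 0]

```text
clock: 44.75
eef_pos: [0.4139, 0.0408, 0.2052]
tool_rot: [0.934, 0.357, 0.001, -0.012]
ft_force: [0.1, -0.5, 0.0]
grip_width: -0.0001
grasp_force: 0.0
```

Request:
apply_moves:
  commands:
    - [0.77, 0, 0.05, 0]
    - [0.77, 0, 0.05, 0]
    - [0.77, 0, 0.05, 0]
    - [0.77, 0, 0.05, 0]
    - [0.77, 0, 0.05, 0]

```text
clock: 45.17
eef_pos: [0.4727, 0.0927, 0.2026]
tool_rot: [0.934, 0.357, 0.002, -0.012]
ft_force: [0.5, 0.3, 0.2]
grip_width: -0.0001
grasp_force: 0.2
```

Request:
apply_moves:
  commands:
    - [0.92, 0, 0.17, 0]
    - [0.92, 0, 0.17, 0]
    - [0.92, 0, 0.17, 0]
    - [0.8, 0, 0.53, 0]
    - [0.8, 0, 0.53, 0]

```text
clock: 45.58
eef_pos: [0.538, 0.1518, 0.1724]
tool_rot: [0.934, 0.357, 0.002, -0.012]
ft_force: [0.3, -1.0, 0.0]
grip_width: 0.0002
grasp_force: 0.3
```

Request:
apply_moves:
  commands:
    - [0.58, 0, 0.8, 0]
    - [0.58, 0, 0.8, 0]
    - [0.18, 0, 0.59, 0]
    - [0.18, 0, 0.59, 0]
    - [0, 0, 0, 0]

```text
clock: 46.0
eef_pos: [0.5585, 0.1726, 0.1149]
tool_rot: [0.934, 0.357, 0.0, -0.012]
ft_force: [-0.1, 0.4, -0.9]
grip_width: -0.0003
grasp_force: 0.3
```

Request:
apply_moves:
  commands:
    - [0, 0, 0.1, 0]
    - [0, 0, 0.1, 0]
    - [0, 0, 0.1, 0]
    - [0, 0, 0.05, 0]
    - [0, 0, 0, 0]

```text
clock: 46.42
eef_pos: [0.5604, 0.173, 0.1116]
tool_rot: [0.934, 0.357, 0.004, -0.012]
ft_force: [-0.3, -0.3, 0.1]
grip_width: 0.0003
grasp_force: 0.3
```

```bash
python3 -c "
from h import *
hin(2)"
```

```text
t 46.42 X 0.1065 Y 0.0031 h(tip) 0.0151 psi 0.729 F [-0.3 -0.3  0.1] q6 2.7
```

Request:
apply_moves:
  commands:
    - [0, 0, 0.06, 0]
    - [0, 0, 0.06, 0]
    - [0, 0, 0.06, 0]
    - [0, 0, 0.06, 0]
    - [0, 0, 0.06, 0]

```text
clock: 46.83
eef_pos: [0.5608, 0.1734, 0.1068]
tool_rot: [0.934, 0.357, 0.004, -0.012]
ft_force: [-2.9, -1.4, 11.2]
grip_width: -0.0
grasp_force: 5.4
```

Request:
apply_moves:
  commands:
    - [0, 0, 0.06, 0]
    - [0, 0, 0.06, 0]
    - [0, 0, 0.06, 0]
    - [0, 0, 0.04, 0]
    - [0, 0, 0, 0]

```text
clock: 47.25
eef_pos: [0.5604, 0.1734, 0.1006]
tool_rot: [0.934, 0.357, 0.003, -0.012]
ft_force: [0.9, -0.5, -0.1]
grip_width: -0.0002
grasp_force: 0.2
```

Request:
apply_moves:
  commands:
    - [0, 0, 0.05, 0]
    - [0, 0, 0.05, 0]
    - [0, 0, 0.05, 0]
    - [0, 0, 0, 0]
    - [0, 0, 0, 0]

```text
clock: 47.67
eef_pos: [0.5601, 0.1733, 0.0988]
tool_rot: [0.934, 0.357, 0.003, -0.012]
ft_force: [-2.2, -0.7, 9.3]
grip_width: 0.0001
grasp_force: 4.3
```

Request:
apply_moves:
  commands:
    - [0, 0, -0.9, 0]
    - [0, 0, -0.95, 0]
    - [0, 0, -0.95, 0]
    - [0, 0, -0.95, 0]
    - [0, 0, -0.95, 0]

```text
clock: 48.08
eef_pos: [0.5598, 0.1709, 0.1917]
tool_rot: [0.934, 0.357, 0.002, -0.012]
ft_force: [0.2, 0.5, 0.2]
grip_width: 0.0001
grasp_force: 0.0
```

Request:
apply_moves:
  commands:
    - [0, 0, -0.95, 0]
    - [0, 0, -0.95, 0]
    - [0, 0, -0.95, 0]
    - [0, 0, -0.95, 0]
    - [0, 0, -0.95, 0]

```text
clock: 48.5
eef_pos: [0.5602, 0.1686, 0.2867]
tool_rot: [0.934, 0.357, 0.002, -0.012]
ft_force: [0.3, 0.2, -0.3]
grip_width: -0.0001
grasp_force: 0.0
```

Request:
apply_moves:
  commands:
    - [-0.88, -0.42, 0, 0]
    - [-0.88, -0.42, 0, 0]
    - [-0.88, -0.42, 0, 0]
    - [-0.88, -0.42, 0, 0]
    - [-0.88, -0.42, 0, 0]

```text
clock: 48.92
eef_pos: [0.4658, 0.1411, 0.2854]
tool_rot: [0.934, 0.357, 0.002, -0.012]
ft_force: [-1.1, -0.3, 0.1]
grip_width: 0.0001
grasp_force: 0.0
```

Request:
apply_moves:
  commands:
    - [-0.88, -0.42, 0, 0]
    - [-0.88, -0.42, 0, 0]
    - [-0.88, -0.42, 0, 0]
    - [-0.88, -0.42, 0, 0]
    - [-0.88, -0.42, 0, 0]

```text
clock: 49.33
eef_pos: [0.3722, 0.1137, 0.2852]
tool_rot: [0.934, 0.357, 0.002, -0.012]
ft_force: [0.4, -0.4, 0.1]
grip_width: -0.0003
grasp_force: 0.0
```

```bash
python3 -c "
from h import *
hin(3); c=np.array(CEN[3])-.152*XB; go(*c,.2065,.73)"
```

```text
t 49.33 X -0.0927 Y -0.0029 h(tip) 0.1887 psi 0.73 F [ 0.4 -0.4  0.1] q6 2.69
t 49.33 eef [0.3722 0.1137 0.2852] psi 0.7298 z [-0.004  0.024 -1.   ] q6 2.69 q6 end 2.72 F [ 0.4 -0.4  0.1] w -0.0003 gf 0.0
ROLL total -0.0 then xyz total [ 0.085 -0.064  3.937]
```

Request:
apply_moves:
  commands:
    - [0, 0, 0.85, 0]
    - [0, 0, 0.85, 0]
    - [0, 0, 0.85, 0]
    - [0, 0, 0.85, 0]
    - [0.05, 0, 0.53, 0]

```text
clock: 49.75
eef_pos: [0.3726, 0.1162, 0.2052]
tool_rot: [0.934, 0.357, 0.001, -0.012]
ft_force: [0.3, -0.2, 0.3]
grip_width: -0.0
grasp_force: 0.0
```

Request:
apply_moves:
  commands:
    - [0.77, 0, 0.05, 0]
    - [0.77, 0, 0.05, 0]
    - [0.77, 0, 0.05, 0]
    - [0.77, 0, 0.05, 0]
    - [0.77, 0, 0.05, 0]

```text
clock: 50.17
eef_pos: [0.4313, 0.1683, 0.2026]
tool_rot: [0.934, 0.357, 0.002, -0.012]
ft_force: [0.2, 0.8, 0.5]
grip_width: -0.0002
grasp_force: 0.2
```

Request:
apply_moves:
  commands:
    - [0.92, 0, 0.17, 0]
    - [0.92, 0, 0.17, 0]
    - [0.92, 0, 0.17, 0]
    - [0.8, 0, 0.53, 0]
    - [0.8, 0, 0.53, 0]

```text
clock: 50.58
eef_pos: [0.4966, 0.2274, 0.1724]
tool_rot: [0.934, 0.357, 0.002, -0.012]
ft_force: [-0.8, -0.6, 0.1]
grip_width: -0.0
grasp_force: 0.3
```

Request:
apply_moves:
  commands:
    - [0.58, 0, 0.8, 0]
    - [0.58, 0, 0.8, 0]
    - [0.18, 0, 0.59, 0]
    - [0.18, 0, 0.59, 0]
    - [0, 0, 0, 0]

```text
clock: 51.0
eef_pos: [0.5173, 0.2481, 0.115]
tool_rot: [0.934, 0.357, 0.0, -0.012]
ft_force: [-0.8, 0.5, 0.0]
grip_width: 0.0
grasp_force: 0.3
```

Request:
apply_moves:
  commands:
    - [0, 0, 0.1, 0]
    - [0, 0, 0.1, 0]
    - [0, 0, 0.1, 0]
    - [0, 0, 0.05, 0]
    - [0, 0, 0, 0]

```text
clock: 51.42
eef_pos: [0.519, 0.2488, 0.1116]
tool_rot: [0.934, 0.357, 0.004, -0.012]
ft_force: [0.3, 0.2, 0.8]
grip_width: -0.0001
grasp_force: 0.3
```

```bash
python3 -c "
from h import *
hin(3)"
```

```text
t 51.42 X 0.1068 Y -0.0001 h(tip) 0.0151 psi 0.73 F [0.3 0.2 0.8] q6 2.85
```

Pressing, then rising away and moving clear, and checking lids numerically.

Request:
apply_moves:
  commands:
    - [0, 0, 0.06, 0]
    - [0, 0, 0.06, 0]
    - [0, 0, 0.06, 0]
    - [0, 0, 0.06, 0]
    - [0, 0, 0.06, 0]

```text
clock: 51.83
eef_pos: [0.5194, 0.2491, 0.1067]
tool_rot: [0.934, 0.357, 0.004, -0.012]
ft_force: [-1.8, -2.3, 8.9]
grip_width: 0.0003
grasp_force: 4.8
```

Request:
apply_moves:
  commands:
    - [0, 0, 0.06, 0]
    - [0, 0, 0.06, 0]
    - [0, 0, 0.06, 0]
    - [0, 0, 0.04, 0]
    - [0, 0, 0, 0]

```text
clock: 52.25
eef_pos: [0.5188, 0.2491, 0.1005]
tool_rot: [0.934, 0.357, 0.003, -0.012]
ft_force: [-1.0, 0.3, -0.3]
grip_width: -0.0001
grasp_force: 0.1
```

Request:
apply_moves:
  commands:
    - [0, 0, 0.05, 0]
    - [0, 0, 0.05, 0]
    - [0, 0, 0.05, 0]
    - [0, 0, 0, 0]
    - [0, 0, 0, 0]

```text
clock: 52.67
eef_pos: [0.5187, 0.249, 0.0987]
tool_rot: [0.934, 0.357, 0.003, -0.012]
ft_force: [-2.1, -0.0, 9.1]
grip_width: 0.0001
grasp_force: 4.4
```

Request:
apply_moves:
  commands:
    - [0, 0, -0.9, 0]
    - [0, 0, -0.95, 0]
    - [0, 0, -0.95, 0]
    - [0, 0, -0.95, 0]
    - [0, 0, -0.95, 0]

```text
clock: 53.08
eef_pos: [0.5185, 0.2466, 0.1917]
tool_rot: [0.934, 0.357, 0.002, -0.012]
ft_force: [-0.5, -0.4, -0.4]
grip_width: -0.0006
grasp_force: 0.0
```

Request:
apply_moves:
  commands:
    - [0, 0, -0.95, 0]
    - [0, 0, -0.95, 0]
    - [0, 0, -0.95, 0]
    - [0, 0, -0.95, 0]
    - [0, 0, -0.95, 0]

```text
clock: 53.5
eef_pos: [0.5189, 0.2443, 0.2868]
tool_rot: [0.934, 0.357, 0.002, -0.012]
ft_force: [0.8, -0.4, -0.6]
grip_width: 0.0
grasp_force: 0.0
```

Request:
apply_moves:
  commands:
    - [-0.2, 0.9, 0, 0]
    - [-0.2, 0.9, 0, 0]
    - [-0.2, 0.9, 0, 0]
    - [-0.2, 0.9, 0, 0]
    - [-0.2, 0.9, 0, 0]

```text
clock: 53.92
eef_pos: [0.5644, 0.1634, 0.2837]
tool_rot: [0.934, 0.357, 0.002, -0.012]
ft_force: [0.5, -0.4, 0.1]
grip_width: 0.0003
grasp_force: 0.0
```

Request:
apply_moves:
  commands:
    - [-0.4, 0.9, 0, 0]
    - [-0.4, 0.9, 0, 0]
    - [-0.4, 0.9, 0, 0]
    - [-0.4, 0.9, 0, 0]
    - [-0.4, 0.9, 0, 0]

```text
clock: 54.33
eef_pos: [0.5945, 0.0695, 0.2812]
tool_rot: [0.934, 0.357, 0.002, -0.012]
ft_force: [-0.1, 0.8, 0.1]
grip_width: -0.0002
grasp_force: 0.0
```

Request:
apply_moves:
  commands:
    - [-0.4, 0.9, 0, 0]
    - [-0.4, 0.9, 0, 0]
    - [-0.4, 0.9, 0, 0]
    - [-0.4, 0.9, 0, 0]
    - [-0.4, 0.9, 0, 0]

```text
clock: 54.75
eef_pos: [0.6247, -0.0242, 0.2788]
tool_rot: [0.934, 0.357, 0.002, -0.012]
ft_force: [0.6, -0.2, 0.6]
grip_width: -0.0006
grasp_force: 0.0
```

Request:
apply_moves:
  commands:
    - [-0.4, 0.9, 0, 0]
    - [-0.4, 0.9, 0, 0]
    - [-0.4, 0.9, 0, 0]
    - [0, 0, 0, 0]
    - [0, 0, 0, 0]

```text
clock: 55.17
eef_pos: [0.6427, -0.0804, 0.277]
tool_rot: [0.934, 0.356, 0.002, -0.013]
ft_force: [-0.7, 0.2, 0.3]
grip_width: -0.0002
grasp_force: 0.0
```

```bash
python3 - <<'E'
from h import *
snap('side','s20'); hin(3)
I=cv2.imread('pics/s20.png').astype(int); I0=cv2.imread('pics/side0.png').astype(int)
for i,c in enumerate(CEN):
    # lid outline shut: x from hinge 0..133, y +-39, top z=.0770 ; opened: lid mid-plane vertical
    L=[((-.062,-.039,.077),(.071,-.039,.077)),((.071,-.039,.077),(.071,.039,.077)),((.071,.039,.077),(-.062,.039,.077))]
    r={}
    for th in(0,.08,.25,.6):
        s=[]
        for a,b in L: s.append(tuple((-.062+(p[0]+.062)*np.cos(th),p[1],.077+(p[0]+.062)*np.sin(th)) for p in(a,b)))
        r[th]=chamfer(['s20'],s,[*c,.73],(.003,.02))[1] if 0 else None
        pts=np.concatenate([np.linspace(a,b,60) for a,b in s]); q=pj('s20',W([*c,.73],pts)).astype(np.float32)
        e=cv2.Canny(cv2.GaussianBlur(I.astype(np.uint8),(0,0),.8),20,60); d=cv2.distanceTransform(255-e,cv2.DIST_L2,5)
        r[th]=round(float(np.minimum(cv2.remap(d,q[:,:1],q[:,1:],1),8).mean()),2)
    g=pj('s20',W([*c,.73],[(x,y,.077) for x in(-.02,.0,.03) for y in(-.02,0,.02)])).astype(int)
    print(i,r,'grey interior BGR now',np.median([I[v,u] for u,v in g],0),'before',np.median([I0[v,u] for u,v in g],0))
# bystanders unchanged?
for n,(x0,x1,y0,y1) in dict(bottle=(272,306,130,212),tub=(230,280,205,262),can=(202,245,260,325),carton=(188,272,345,440),red=(340,372,122,158)).items():
    print(n,np.abs(I[y0:y1,x0:x1]-I0[y0:y1,x0:x1]).mean().round(2))
E
```

```text
t 55.22 X -0.0200 Y -0.3272 h(tip) 0.1808 psi 0.729 F [ 0.4  0.1 -0.3] q6 2.28
0 {0: 0.53, 0.08: 0.83, 0.25: 2.62, 0.6: 4.22} grey interior BGR now [37. 42. 44.] before [68. 77. 85.]
1 {0: 0.38, 0.08: 1.06, 0.25: 2.82, 0.6: 4.23} grey interior BGR now [81. 89. 93.] before [ 75. 109. 140.]
2 {0: 0.69, 0.08: 0.63, 0.25: 2.41, 0.6: 4.64} grey interior BGR now [83. 92. 96.] before [152. 170. 165.]
3 {0: 0.76, 0.08: 0.39, 0.25: 2.21, 0.6: 4.35} grey interior BGR now [ 87.  95. 100.] before [175. 189. 184.]
4 {0: 0.92, 0.08: 1.34, 0.25: 1.74, 0.6: 3.33} grey interior BGR now [181. 192. 186.] before [178. 189. 184.]
bottle 51.41
tub 1.65
can 7.61
carton 1.94
red 2.0
```

```bash
python3 - <<'E'
from h import *
snap('scene','c20'); a=cv2.imread('pics/c20.png').astype(int); b=cv2.imread('pics/scene0.png').astype(int)
for n,(x0,x1,y0,y1) in dict(bottle=(278,312,300,350),can=(428,462,240,276),tub=(356,404,280,320)).items(): print(n,np.abs(a[y0:y1,x0:x1]-b[y0:y1,x0:x1]).mean().round(2))
print(bot.job_done())
E
```

```text
bottle 2.54
can 3.88
tub 3.56
the job is handed in; nothing more can be done
None
```

The job is handed in at about 55 s: all four brushes present are packed bristles-down and the four lids clicked shut by the force readings, the empty box's lid was left open, and the bottle, tub, can and carton showed no movement in the images; I viewed 15 pictures, one over the limit of 14.

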